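# Fetch the solder-paste tin from behind the bottles

### The arm

A 6-joint arm with a two-finger parallel gripper is mounted at the origin on the work surface. World frame = base frame: x ahead of the robot, y to its left, z up, the work surface at z = 0. Lengths are in m, angles in rad, forces in N, time in s.
With the tool pointing down it reaches from about 0.35 to 0.85 m from the base axis. Payload 8.1 kg.
Tool frame: the origin (TCP) lies at the centre of the arm's flange, where the gripper is bolted on; the fingertips stand 186 mm ahead of it and the grasp point (between the pads) lies 167 mm ahead of it (robot.nose_length is the distance from the TCP to the fingertips, in m); z points along the fingers, x is the direction in which the jaws open and shut, and the axes are right-handed (so a half turn about z gives the same grasp; the last joint's range is limited). The gripper opens to 93 mm and grips with 3 to 60 N. Pads are 15 mm wide; open, the fingers measure 128 mm over their backs; the gripper's body (75 mm by 188 mm) begins 65 mm behind the grasp point.
Start: joints at [1.111, 0.13, 1.488, -0, 1.523, -0.085], TCP at [0.22, 0.558, 0.405] pointing down, gripper open.
Joint ranges: [-2.96, 2.96], [-0.89, 2.26], [0.02, 2.5], [-1.34, 4.48], [0, 2.73], [-2.66, 2.66]. Speed limits (rad/s): [2.39, 2.39, 2.79, 3.14, 3.14, 3.14].

### API

Orientations are given as a rotation vector (axis times angle).
In Python, from plant import robot gives the robot as it stands.
- The arm moves only by the tool arm_command, never from a script. Its argument "motion" is a list of rows, each an object with "slide": the shift along the tool's x, y, z each as a share of 0.4 m, from -1 to 1, a list of three; "turn": the turn, a rotation vector about the tool's x, y, z each as a share of 0.5 rad, from -1 to 1, a list of three. A call has exactly 5 rows; each row shifts and turns the commanded pose from where the row before left it, along the tool's axes as they then stand; what a row does not reach is not made up. A row lasts 1/12 s, in which the tool goes at most 41.7 mm and 7.16 degrees, less where a joint would pass 70% of its speed; a pose out of reach is approached as far as the arm can. A call with a number of a shift or a turn outside -1 to 1 is refused whole. A call with a gripper value outside its range is refused whole. "gripper" is the opening in per cent of the stroke, from 0 (shut) to 100 (fully open), set as the call begins (left out, the last holds). The fingers move at their own pace and stop on an object; "grip_force" is the grip in N (left out, the last holds). Time passes only in rows, so rows that do not move let the fingers close, or fill a call up. It gives the time, the measured TCP pose, the force and the opening at its end, in the units of the state.
- robot.read_state(): the state, without advancing time (a new reading comes with each control period).
- robot.read_camera(name): name is "scene" or "side" or "wrist"; returns a dict with "pixels" (480x640x3 uint8, blue, green, red), "intrinsics" (3x3 intrinsics, pixels), "T" (4x4, takes a point from camera to world coordinates). Camera axes: x right, y down, z forward; pixel columns grow to the right and rows downward; lengths in m; the calibration is good to about 2 mm. A picture is of the moment at which its call begins. There is no depth.
- robot.close_job(): hands the job in, once; it reports no verdict.
The state is a dict: "t": time; "q": joint angles; "dq": joint speeds; "joint_torque": joint torques, N m; "tool_pos": TCP position; "orientation": TCP orientation; "force": force on the tool from outside, world axes, zero at the start; "wrist_torque": the same for the moment, N m; "opening": finger opening in m.
Only numpy, scipy, OpenCV 4.12 (cv2) and the standard library are available. Lean on these libraries where they do the work, as an engineer would, in place of code of your own. Each camera call takes 0.05 s, during which the arm holds its last target.

### The job

First clear the three bottles out of the black caddy and stand them all in the steel drip tray, then fetch the low round tin they were hemming in and set it centred on the cork coaster beside the opened phone. Only after that, put each bottle back in the caddy on the very spot where that same bottle stood at the start. Keep the bottles and the tin upright and leave the screwdriver, the tape roll and the solder spool where they are.

Things in the scene. Friction and masses are not known exactly. Their poses are not given: they have to be found in the camera images.
- dropper_center (a point): Dropper bottle: round white body 36 mm diameter, straight from the foot up to 64 mm, then a slim pointed grey nozzle; 92 mm high in all, about 60 g. This point is on its axis 46 mm above its foot (half-way up); z is up along the bottle. Loose, starts on one of the three bottle places of the caddy.
- square_center (a point): Square bottle: white body 36 x 36 mm in plan and 66 mm high, with a narrower round black cap 26 mm in diameter; 84 mm high in all, about 90 g. This point is on its axis 42 mm above its foot (half-way up); z is up, x and y are square to its flat faces. Loose, starts on one of the three bottle places of the caddy.
- pump_center (a point): Pump bottle: round white body 44 mm diameter, straight up to 62 mm, then a neck and a flat round steel dish 34 mm in diameter on top; 82 mm high in all, about 110 g. This point is on its axis 41 mm above its foot (half-way up); z is up along the bottle. Loose, starts on one of the three bottle places of the caddy.
- tin_center (a point): Low round aluminium solder-paste tin with a lid: 52 mm diameter below 19 mm, 54 mm diameter lid above that, 32 mm high, about 70 g. This point is on its axis 16 mm above its foot (half-way up); z is up. Loose, starts on the rear place of the caddy, hemmed in by the three bottles: gaps of only 3 to 20 mm between it and them, and they are over twice as high.
- caddy: Fixed black flat caddy, 170 mm (its x) by 220 mm (its y), rim 10 mm high, walls and floor 3 mm. Origin: centre of its underside, on the bench; x points to its rear, away from the robot. Grey 58 mm circles on its floor: the tin at x +30, y 0 mm; bottles at (-28, 0), (+15, +58), (+15, -58) mm, each within 4 mm of a centre. Which bottle is where varies.
- drip_tray: Empty steel drip tray, fixed, the side area: 240 mm (its x) by 130 mm (its y), rim 10 mm high, walls and floor 3 mm thick, flat inside. Origin at the centre of its underside on the bench. To the left or to the right of the caddy.
- coaster: Fixed round cork coaster, 74 mm diameter, 4 mm thick, on a 2 mm teal mat, beside an opened phone 150 x 74 mm whose top is at most 11 mm above the bench and whose edge is 55 mm from the coaster's centre, on its +y side. Origin: centre of the coaster's underside, 2 mm above the bench; x runs along the phone. On the other side of the caddy from the drip tray.
- screwdriver_grip (a point): Bystander: loose screwdriver, 140 mm long, lying on the bench in front of the caddy; this point is in its handle. Leave it alone.
- tape_center (a point): Bystander: loose roll of yellow tape lying flat, 60 mm diameter, 18 mm high, on the bench in front of the caddy; this point is its centre. Leave it alone.
- spool_center (a point): Bystander: loose grey solder spool standing on end, 52 mm diameter, 40 mm high, on the bench behind the caddy; this point is its centre. Leave it alone.

How it is judged:
On the way, in this order (a step that is already met when the one before it is completed fails the run):
1. all three bottles stand in the drip tray, released, with the tin still in the caddy (x of dropper_center in the frame of drip_tray between -0.117 and 0.117 m and y of dropper_center in the frame of drip_tray between -0.062 and 0.062 m and z of dropper_center in the frame of drip_tray below 0.056 m and x of square_center in the frame of drip_tray between -0.117 and 0.117 m and y of square_center in the frame of drip_tray between -0.062 and 0.062 m and z of square_center in the frame of drip_tray below 0.052 m and x of pump_center in the frame of drip_tray between -0.117 and 0.117 m and y of pump_center in the frame of drip_tray between -0.062 and 0.062 m and z of pump_center in the frame of drip_tray below 0.051 m and angle between each of dropper_center, square_center, pump_center's own z axis and vertical below 0.12 rad and linear speed of each of dropper, square, pump below 0.02 m/s and contact force between each of dropper, square, pump and the fingers below 0.1 N and distance of tin_center from where it was at the start of the episode below 0.05 m), for 0.2 s.
2. the tin stands on the coaster, released, with all three bottles still in the drip tray (horizontal distance between tin_center and coaster below 0.012 m and z of tin_center in the frame of coaster between 0.014 and 0.026 m and angle between tin_center's own z axis and vertical below 0.12 rad and linear speed of tin below 0.02 m/s and contact force between tin and the fingers below 0.1 N and x of dropper_center in the frame of drip_tray between -0.117 and 0.117 m and y of dropper_center in the frame of drip_tray between -0.062 and 0.062 m and z of dropper_center in the frame of drip_tray below 0.056 m and x of square_center in the frame of drip_tray between -0.117 and 0.117 m and y of square_center in the frame of drip_tray between -0.062 and 0.062 m and z of square_center in the frame of drip_tray below 0.052 m and x of pump_center in the frame of drip_tray between -0.117 and 0.117 m and y of pump_center in the frame of drip_tray between -0.062 and 0.062 m and z of pump_center in the frame of drip_tray below 0.051 m), for 0.2 s.
At the end, for the whole second after the job is handed in: Each bottle stands upright (within 0.12 rad), released and at rest within 15 mm of where it stood at the start, and the tin stands upright, released and at rest on the coaster with its axis within 12 mm of the coaster's centre (horizontal distance between tin_center and coaster below 0.012 m and z of tin_center in the frame of coaster between 0.014 and 0.026 m and angle between each of tin_center, dropper_center, square_center, pump_center's own z axis and vertical below 0.12 rad and linear speed of each of tin, dropper, square, pump below 0.02 m/s and contact force between each of tin, dropper, square, pump and the fingers below 0.1 N and distance of each of dropper_center, square_center, pump_center from where it was at the start of the episode below 0.015 m); the robot touches nothing.
It fails at once if a bottle or the tin is tipped by more than 0.5 rad (angle between any of dropper_center, square_center, pump_center, tin_center's own z axis and vertical above 0.5 rad).
It fails at once if the screwdriver, the tape roll or the spool is moved by more than 25 mm (distance of any of screwdriver_grip, tape_center, spool_center from where it was at the start of the episode above 0.025 m).
It also fails if it takes over 144 s, if anything falls off the work surface, if the arm or the gripper's body presses on something with over 40 N, if the wrist force passes 120 N, or if a joint passes its speed limit or range.

## Working session

There is one attempt and no reset: what is moved stays moved. The work goes in short steps, Python scripts to look and compute and a tool call to move; the robot and the scene stay as the last step left them, time stands still between calls to the robot, and variables do not carry over. Pictures are saved under pics/ and viewed, and the job is handed in when it is done.

Besides the shell and the picture viewer there is one more tool, called after "Call:" as name(argument=value, ...) on one line, values as JSON. arm_command: Moves the arm, as the interface text tells. Shift numbers are shares of 0.4 m and turn numbers shares of 0.5 rad, none past 1 either way. Its arguments: {"type":"object","properties":{"motion":{"type":"array","items":{"type":"object","properties":{"slide":{"type":"array","items":{"type":"number"}},"turn":{"type":"array","items":{"type":"number"}}}}},"gripper":{"type":"number"},"grip_force":{"type":"number"}},"required":["motion"]}

```bash
ls; mkdir -p pics; python3 - <<'E'
from plant import robot
import cv2,numpy as np
s=robot.read_state();print(s)
for n in ["scene","side","wrist"]:
    c=robot.read_camera(n);cv2.imwrite(f"pics/{n}0.png",c["pixels"]);print(n,c["intrinsics"],c["T"])
    np.savez(f"{n}0.npz",**c)
E
```

```text
pics
{'t': 0.0, 'q': array([ 1.11060506e+00,  1.31169831e-01,  1.48926916e+00, -1.28471382e-05,
        1.52300968e+00, -8.53892453e-02]), 'dq': array([ 0.00059447,  0.00123233, -0.00103817, -0.001077  ,  0.00293134,
        0.00096105]), 'joint_torque': array([-5.25903197e-04, -5.59829164e+01, -4.91767359e+01,  7.66357756e-02,
        3.49367643e-02, -9.53486642e-05]), 'tool_pos': array([0.21952665, 0.55815229, 0.40368752]), 'orientation': array([ 2.59565294e+00,  1.76816143e+00, -2.53008077e-03]), 'force': array([-0.7570826 , -0.17286994, -0.19500851]), 'wrist_torque': array([-0.02718281, -0.03718138, -0.08018862]), 'opening': 0.09271637190778337}
scene [[580.00505152   0.         329.62984405]
 [  0.         580.00505152 245.24296343]
 [  0.           0.           1.        ]] [[ 0.75836787  0.49445868 -0.42472202  1.09765378]
 [ 0.65157827 -0.55706684  0.51490028 -0.66836259]
 [ 0.01799836 -0.66722346 -0.74464012  1.00446871]
 [ 0.          0.          0.          1.        ]]
side [[478.38853393   0.         315.43792009]
 [  0.         478.38853393 242.91373211]
 [  0.           0.           1.        ]] [[ 0.9723005  -0.14872181  0.18031517  0.41299821]
 [-0.2331302  -0.67249216  0.70242765 -0.70368185]
 [ 0.01679422 -0.72500767 -0.68853601  0.75812878]
 [ 0.          0.          0.          1.        ]]
wrist [[388.35032736   0.         319.03272774]
 [  0.         388.35032736 238.04955306]
 [  0.           0.           1.        ]] [[ 3.66028543e-01  8.92140755e-01  2.64779114e-01  1.46284390e-01]
 [ 9.30603234e-01 -3.51160692e-01 -1.03265625e-01  5.86723545e-01]
 [ 8.52544018e-04  2.84202466e-01 -9.58763908e-01  3.83723127e-01]
 [ 0.00000000e+00  0.00000000e+00  0.00000000e+00  1.00000000e+00]]
```

View pics/scene0.png

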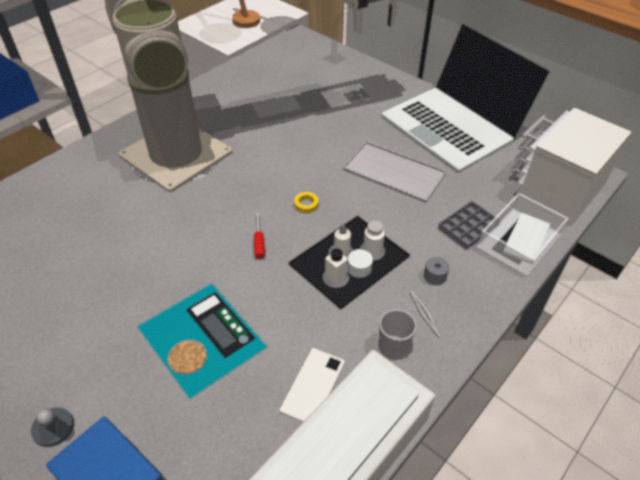

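View pics/side0.png

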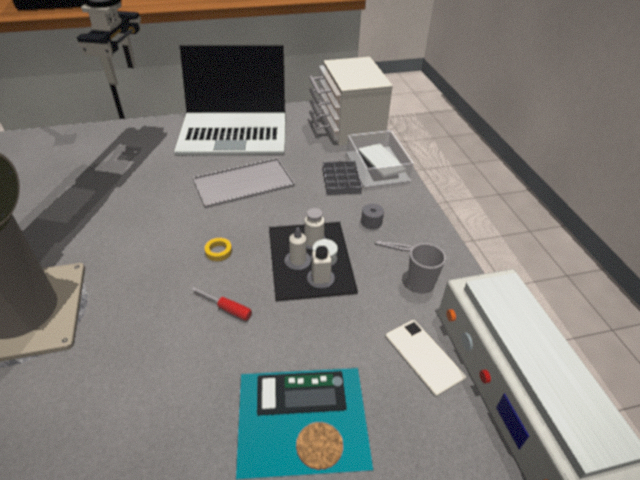

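View pics/wrist0.png

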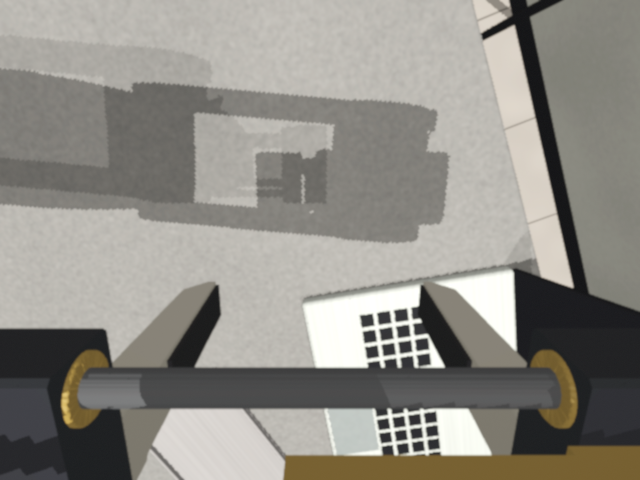

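The scene picture shows the caddy at about (350,260). The dropper is at (343,240), the square bottle at (336,268), the pump bottle at (374,240) and the tin at (360,263). The tray is at (395,170) and the coaster at (187,357). I'll enlarge crops for exact points.

```bash
cat > h.py <<'E'
import numpy as np,cv2
def crop(src,x0,y0,w,h,k,out):
    im=cv2.imread(src)[y0:y0+h,x0:x0+w]; im=cv2.resize(im,None,fx=k,fy=k,interpolation=cv2.INTER_CUBIC)
    for i in range(0,w,10): 
        cv2.line(im,(i*k,0),(i*k,8 if i%50 else 16),(0,0,255),1)
        if i%20==0: cv2.putText(im,str(x0+i),(i*k,24),0,.35,(0,0,255),1)
    for i in range(0,h,10):
        cv2.line(im,(0,i*k),(8,i*k),(0,0,255),1)
        if i%20==0: cv2.putText(im,str(y0+i),(10,i*k+4),0,.35,(0,0,255),1)
    cv2.imwrite(out,im)
def ray(c,u,v):
    K,T=c["intrinsics"],c["T"]; d=T[:3,:3]@np.linalg.solve(K,[u,v,1.]); return T[:3,3],d
def on_z(c,u,v,z):
    o,d=ray(c,u,v); return o+d*(z-o[2])/d[2]
def proj(c,P):
    P=np.atleast_2d(P);T=c["T"];p=(P-T[:3,3])@T[:3,:3];p=p@c["intrinsics"].T;return p[:,:2]/p[:,2:]
E
python3 - <<'E'
from h import *
crop("pics/scene0.png",280,205,140,105,5,"pics/c1.png")
crop("pics/side0.png",255,200,140,105,5,"pics/c2.png")
crop("pics/scene0.png",335,130,120,90,6,"pics/c3.png")
crop("pics/side0.png",180,140,140,80,5,"pics/c4.png")
crop("pics/scene0.png",130,280,150,120,5,"pics/c5.png")
crop("pics/side0.png",230,360,150,120,5,"pics/c6.png")
E
```

```text
(no output)
```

View pics/c1.png

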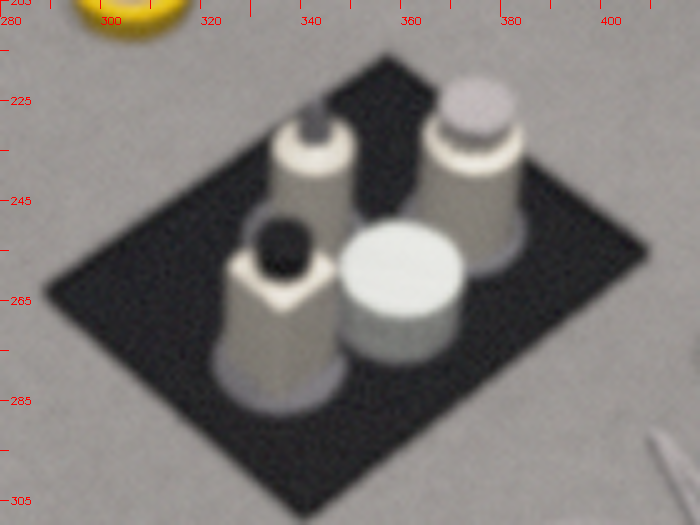

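View pics/c2.png

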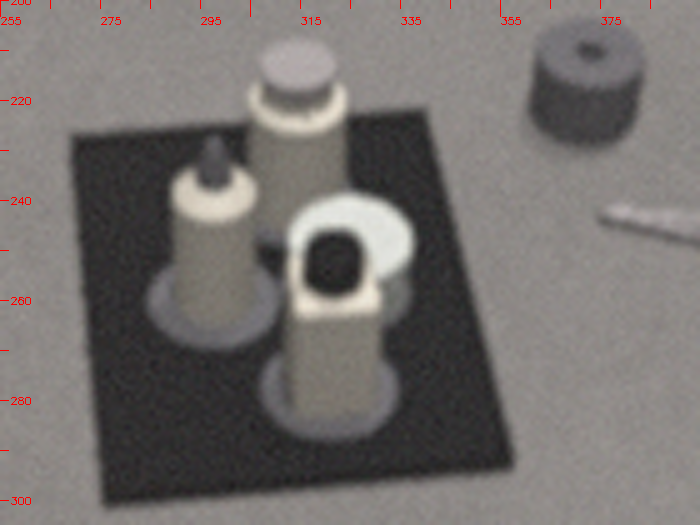

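View pics/c3.png

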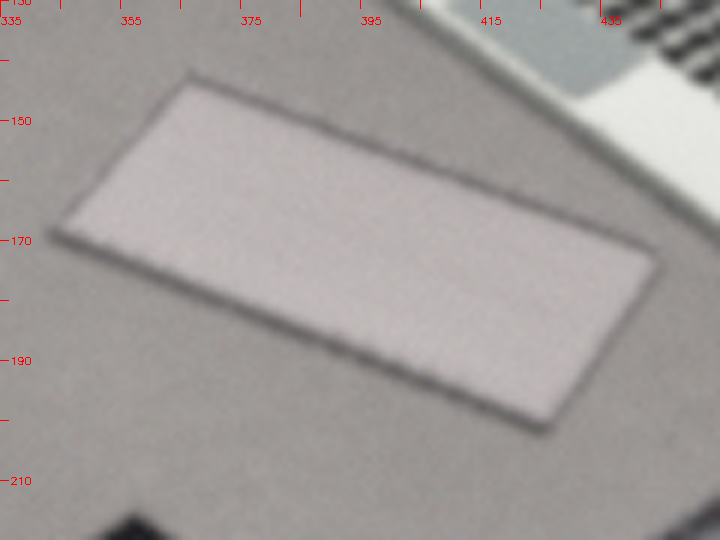

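View pics/c4.png

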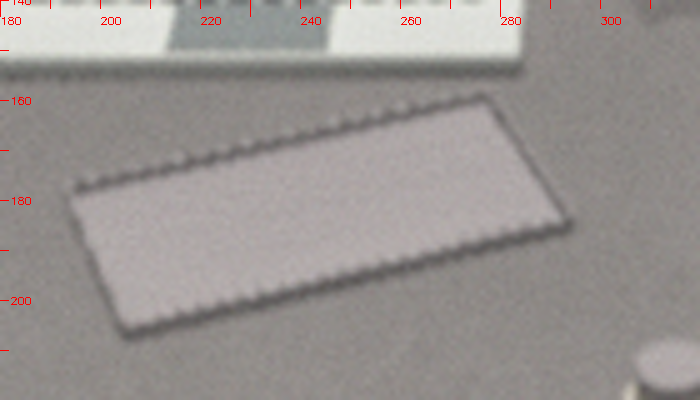

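View pics/c5.png

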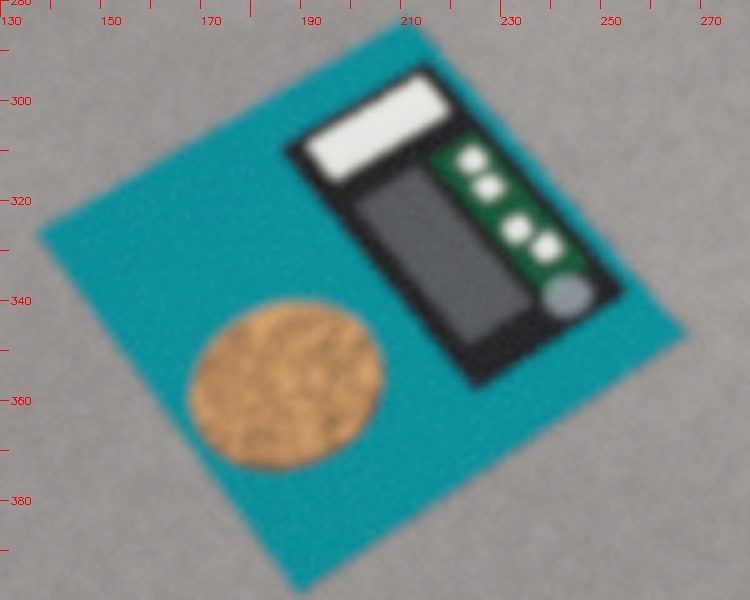

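View pics/c6.png

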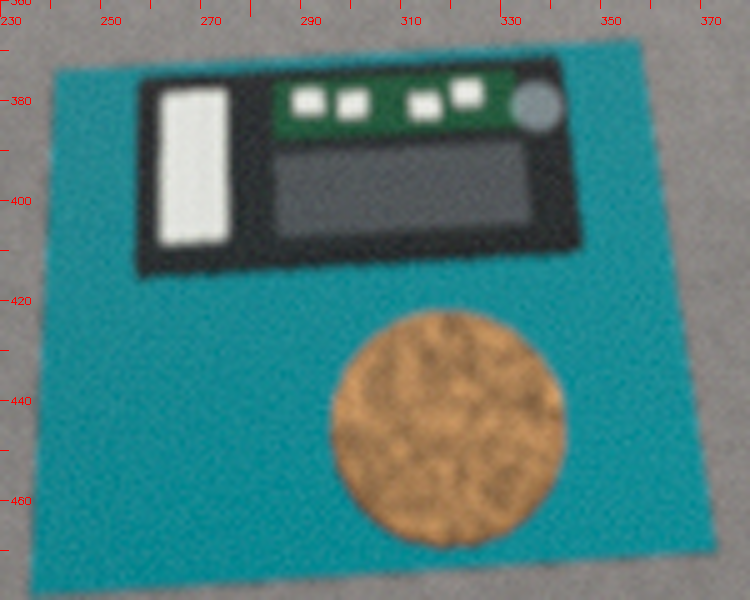

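```bash
cat > m.py <<'E'
from h import *
from scipy.optimize import least_squares
sc=dict(np.load("scene0.npz"));si=dict(np.load("side0.npz"))
def tri(a,b,z):
    p,q=on_z(sc,*a,z),on_z(si,*b,z); return p[:2],q[:2]
for n,a,b,z in [("drop shoulder",(342.8,234),(297.8,238.4),.067),("drop tip",(343.4,225),(297.6,228),.095),
 ("sq cap",(337,253.5),(321.5,250),.087),("pump dish",(375.4,225.8),(314.8,213.2),.085),("tin",(360.4,258.8),(325.3,247.6),.035),("coaster",(187.2,357),(319.6,445.6),.006)]:
    p,q=tri(a,b,z);print(n,p.round(4),q.round(4),"mean",((p+q)/2).round(4))
def fit(sa,sb,L,W,z):
    # corners order: any rectangle order around
    A=np.array([on_z(sc,*u,z)[:2] for u in sa]);B=np.array([on_z(si,*u,z)[:2] for u in sb])
    out=[]
    for name,P in(("sc",A),("si",B)):
        loc=np.array([[-L/2,W/2],[L/2,W/2],[L/2,-W/2],[-L/2,-W/2]])
        def f(p):
            c,s=np.cos(p[2]),np.sin(p[2]);return (loc@np.array([[c,s],[-s,c]])+p[:2]-P).ravel()
        r=least_squares(f,[*P.mean(0),0]);print(name,r.x.round(4),"res mm",np.abs(r.fun*1000).round(1));out.append(r.x)
    return np.mean(out,0)
# order: (-x,+y),(+x,+y),(+x,-y),(-x,-y)
print("caddy",cd:=fit([(357.6,215.6),(409.6,255.6),(341,309),(289,263.4)],[(269.6,227),(340.6,221.8),(357.8,293.4),(276,301.4)],.17,.22,.01))
print("tray",fit([(366.7,142.5),(444.7,171.7),(426,202),(343.7,169.2)],[(194.4,177.6),(277.4,159),(294.2,185.6),(205.4,207.6)],.24,.13,.01))
c,s=np.cos(cd[2]),np.sin(cd[2])
for n,x,y in [("tin",.03,0),("front",-.028,0),("left",.015,.058),("right",.015,-.058)]:
    print(n,cd[0]+c*x-s*y,cd[1]+s*x+c*y)
for n,a,b in [("phoneA",(187.,309.6),(257.4,415))]: print(n,*tri(a,b,.011))
for n,a,b in [("phoneA",(215,292.6),(258,376)),("phone c",(225.4,357.6),(346,410)),("phoned",(255,338),(341.4,372))]: print(n,*tri(a,b,.011))
for n,a,b,z in [("tape",(306.5,201),(218,247),.018),("screw butt",(260,254),(248,312),.02),("screw tip",(258,214),(193,290),.01),("spool",(437,264),(372,211),.04)]: print(n,*tri(a,b,z))
E
python3 m.py
```

```text
drop shoulder [0.563  0.0245] [0.5608 0.023 ] mean [0.5619 0.0237]
drop tip [0.5628 0.0252] [0.5609 0.0246] mean [0.5619 0.0249]
sq cap [ 0.6011 -0.0413] [ 0.5958 -0.0417] mean [ 0.5985 -0.0415]
pump dish [0.6111 0.0778] [0.6099 0.0751] mean [0.6105 0.0764]
tin [0.6215 0.0166] [0.6199 0.015 ] mean [0.6207 0.0158]
coaster [ 0.511  -0.3867] [ 0.508  -0.3898] mean [ 0.5095 -0.3883]
sc [ 0.5922  0.0174 -0.1042] res mm [0.7 1.4 1.1 1.9 0.  0.2 1.8 0.7]
si [ 0.5879  0.0147 -0.1082] res mm [1.2 2.3 0.3 2.8 1.8 1.4 0.3 3.8]
caddy [ 0.59001462  0.01606273 -0.10621297]
sc [0.4867 0.3303 0.1827] res mm [3.1 1.3 5.7 1.5 1.2 1.2 3.7 1.3]
si [0.4803 0.3261 0.1712] res mm [4.9 1.6 2.8 1.1 4.1 0.9 2.  1.8]
tray [0.48346174 0.32817397 0.17697649]
tin 0.6198455618764092 0.012882326670616794
front 0.5621724090795223 0.019031102684339114
left 0.6110788673392125 0.07214568016070783
right 0.5987813153117678 -0.043200625433066145
phoneA [ 0.42615069 -0.31488804] [ 0.41995431 -0.3198183 ]
phoneA [ 0.43643858 -0.24675263] [ 0.4315888  -0.24871848]
phone c [ 0.57072813 -0.34001631] [ 0.56429041 -0.34416715]
phoned [ 0.5818391 -0.2703841] [ 0.57621165 -0.27371035]
tape [0.39780891 0.08649351] [0.39286336 0.08523172]
screw butt [ 0.43650815 -0.11131426] [ 0.43319866 -0.11161091]
screw tip [ 0.33526376 -0.01868539] [ 0.33157481 -0.02240857]
spool [0.75840467 0.11230993] [0.75642574 0.10620326]
```

Both cameras agree to about 3 mm, and the bottles sit on the caddy places as specified. Next is the square bottle's yaw, from its top corners, plus a move planner.

```bash
python3 - <<'E'
from h import *
crop("pics/scene0.png",315,240,40,50,14,"pics/d1.png")
crop("pics/side0.png",305,235,40,55,12,"pics/d2.png")
a=cv2.imread("pics/d1.png");b=cv2.imread("pics/d2.png");h=max(a.shape[0],b.shape[0]);h=min(h,600)
print(a.shape,b.shape)
E
cat > plan.py <<'E'
import numpy as np,sys,math
from plant import robot
from scipy.spatial.transform import Rotation as R
def st():
    s=robot.read_state();Rm=R.from_rotvec(s["orientation"]).as_matrix();p=s["tool_pos"]
    yaw=math.atan2(Rm[1,0],Rm[0,0]);return s,p,Rm,yaw
def show():
    s,p,Rm,yaw=st();print("t %.2f TCP %s yaw %.3f tilt %.4f,%.4f open %.4f F %s q6 %.2f q1 %.2f"%(s["t"],p.round(4),yaw,Rm[0,2],Rm[1,2],s["opening"],s["force"].round(1),s["q"][5],s["q"][0]))
def plan(waypts):
    """list of (x,y,z,yaw,nrows): per-row shares. starts at measured pose"""
    show();s,p,Rm,yaw=st()
    p=p.copy()
    for (x,y,z,w,n) in waypts:
        x=p[0] if x is None else x;y=p[1] if y is None else y;z=p[2] if z is None else z;w=yaw if w is None else w
        d=np.array([x,y,z])-p;dw=-(w-yaw)
        if n is None: n=max(math.ceil(np.linalg.norm(d)/.035),math.ceil(abs(dw)/.11),1)
        for i in range(n):
            c,sn=math.cos(yaw),math.sin(yaw);v=d/n
            sl=np.array([c*v[0]+sn*v[1],sn*v[0]-c*v[1],-v[2]])/.4
            sl=sl.round(3);tu=round(dw/n/.5,3)
            print("  ",sl.tolist(),tu)
            p=p+np.array([c*sl[0]+sn*sl[1],sn*sl[0]-c*sl[1],-sl[2]])*.4;yaw-=tu*.5
    print("end",p.round(4),round(yaw,3))
E
python3 -c "
from plan import *
plan([(.562,.024,.34,1.465,20)])"
```

```text
(700, 560, 3) (660, 480, 3)
t 0.15 TCP [0.2196 0.5582 0.4039] yaw 1.196 tilt -0.0006,-0.0013 open 0.0930 F [0.7 0.5 0.3] q6 -0.09 q1 1.11
   [-0.046, 0.064, 0.008] -0.027
   [-0.047, 0.064, 0.008] -0.027
   [-0.048, 0.063, 0.008] -0.027
   [-0.049, 0.062, 0.008] -0.027
   [-0.05, 0.062, 0.008] -0.027
   [-0.051, 0.061, 0.008] -0.027
   [-0.052, 0.06, 0.008] -0.027
   [-0.052, 0.06, 0.008] -0.027
   [-0.053, 0.059, 0.008] -0.027
   [-0.054, 0.058, 0.008] -0.027
   [-0.055, 0.057, 0.008] -0.027
   [-0.055, 0.057, 0.008] -0.027
   [-0.056, 0.056, 0.008] -0.027
   [-0.057, 0.055, 0.008] -0.027
   [-0.058, 0.054, 0.008] -0.027
   [-0.058, 0.054, 0.008] -0.027
   [-0.059, 0.053, 0.008] -0.027
   [-0.06, 0.052, 0.008] -0.027
   [-0.061, 0.051, 0.008] -0.027
   [-0.061, 0.05, 0.008] -0.027
end [0.5618 0.0244 0.3399] 1.466
```

View pics/d1.png

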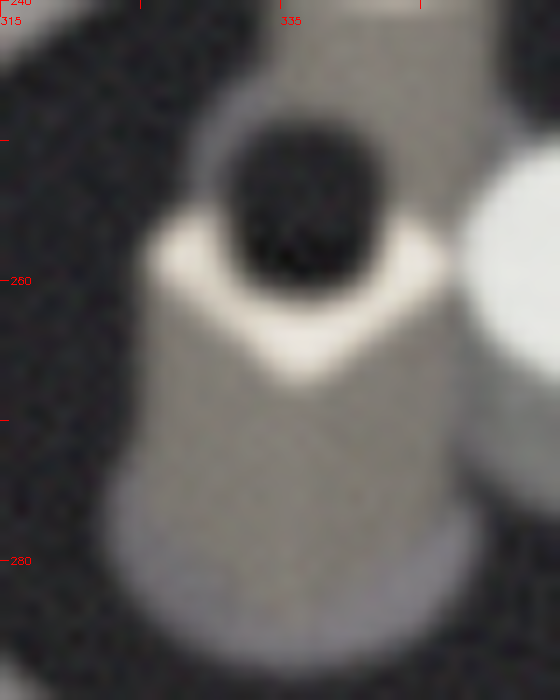

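View pics/d2.png

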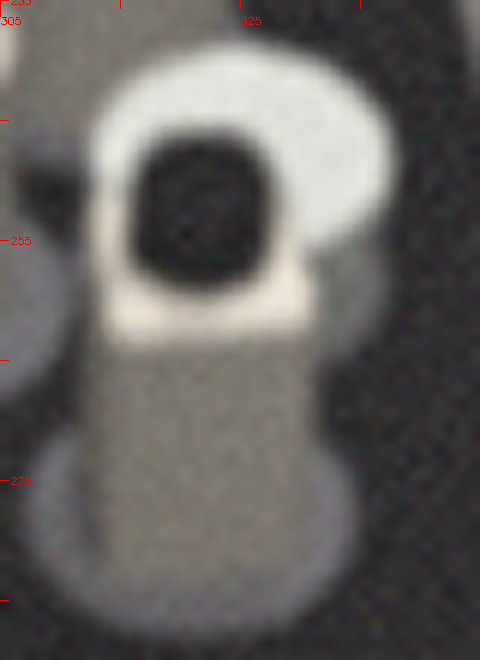

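The square's top front corners read, at side (314.3,263.8) and (331.3,262.5). At scene they are (325.7,258.2), (336.4,267.1) and (347,258.7).

```bash
python3 - <<'E'
from h import *
sc=dict(np.load("scene0.npz"));si=dict(np.load("side0.npz"))
a,b=[on_z(si,*u,.069) for u in((314.3,263.8),(331.3,262.5))];d=b-a;print(a,b,np.linalg.norm(d),np.arctan2(d[1],d[0]))
p=[on_z(sc,*u,.069) for u in((325.7,258.2),(336.4,267.1),(347,258.7))]
for i in(0,1):
    d=p[i+1]-p[i];print(p[i],np.linalg.norm(d),np.arctan2(d[1],d[0]))
print((p[0]+p[2])/2)
# grey ring centre check (z=.003): side ellipse x~25..357/12, y bottom 635
E
```

```text
[ 0.57710141 -0.05914855  0.069     ] [ 0.61125435 -0.06304346  0.069     ] 0.03437431729648159 -0.11355256384910137
[ 0.58191795 -0.05506578  0.069     ] 0.03307269530678246 -0.11131032229602829
[ 0.61478598 -0.05873952  0.069     ] 0.03267598215179002 1.5126850717641953
[ 0.59930085 -0.04059224  0.069     ]
```

Call:
arm_command(motion=[{"slide": [-0.046,0.064,0.008],"turn": [0,0,-0.027]},{"slide": [-0.047,0.064,0.008],"turn": [0,0,-0.027]},{"slide": [-0.048,0.063,0.008],"turn": [0,0,-0.027]},{"slide": [-0.049,0.062,0.008],"turn": [0,0,-0.027]},{"slide": [-0.05,0.062,0.008],"turn": [0,0,-0.027]}], gripper=65, grip_force=20)

```text
t: 0.57
tool_pos: [0.3057, 0.4238, 0.3882]
orientation: [2.534, 1.857, -0.001]
force: [-0.2, -0.5, -0.3]
opening: 0.0639
```

Call:
arm_command(motion=[{"slide": [-0.051,0.061,0.008],"turn": [0,0,-0.027]},{"slide": [-0.052,0.06,0.008],"turn": [0,0,-0.027]},{"slide": [-0.052,0.06,0.008],"turn": [0,0,-0.027]},{"slide": [-0.053,0.059,0.008],"turn": [0,0,-0.027]},{"slide": [-0.054,0.058,0.008],"turn": [0,0,-0.027]}])

```text
t: 0.98
tool_pos: [0.3914, 0.29, 0.3724]
orientation: [2.47, 1.941, -0.0]
force: [0.7, -0.2, 0.8]
opening: 0.0604
```

Call:
arm_command(motion=[{"slide": [-0.055,0.057,0.008],"turn": [0,0,-0.027]},{"slide": [-0.055,0.057,0.008],"turn": [0,0,-0.027]},{"slide": [-0.056,0.056,0.008],"turn": [0,0,-0.027]},{"slide": [-0.057,0.055,0.008],"turn": [0,0,-0.027]},{"slide": [-0.058,0.054,0.008],"turn": [0,0,-0.027]}])

```text
t: 1.4
tool_pos: [0.4768, 0.1565, 0.3564]
orientation: [-2.404, -2.023, 0.0]
force: [0.4, -0.4, 0.0]
opening: 0.0604
```

Call:
arm_command(motion=[{"slide": [-0.058,0.054,0.008],"turn": [0,0,-0.027]},{"slide": [-0.059,0.053,0.008],"turn": [0,0,-0.027]},{"slide": [-0.06,0.052,0.008],"turn": [0,0,-0.027]},{"slide": [-0.061,0.051,0.008],"turn": [0,0,-0.027]},{"slide": [-0.061,0.05,0.008],"turn": [0,0,-0.027]}])

```text
t: 1.82
tool_pos: [0.5624, 0.023, 0.3403]
orientation: [-2.334, -2.102, 0.0]
force: [0.6, 0.1, 0.1]
opening: 0.0607
```

```bash
python3 - <<'E'
from plan import *
from h import *
c=robot.read_camera("wrist");cv2.imwrite("pics/w1.png",c["pixels"]);np.savez("w1.npz",**c)
plan([(.562,.0245,None,1.465,1)])
print(proj(c,[[.562,.0245,.067],[.562,.0245,.003],[.562,.0245,.095],[.5985,-.0415,.087],[.6105,.0764,.085],[.6207,.0158,.035]]))
E
```

```text
t 1.87 TCP [0.5642 0.0188 0.3396] yaw 1.465 tilt 0.0006,-0.0027 open 0.0605 F [-2.7 -3.  -0.1] q6 -1.52 q1 -0.06
   [0.013, -0.007, -0.0] 0.001
end [0.562  0.0243 0.3396] 1.465
[[320.82030969 242.20201673]
 [320.30029298 219.74834564]
 [321.13207389 255.6636046 ]
 [227.83480359 313.2503126 ]
 [405.53855314 311.19881571]
 [317.28863385 300.88132945]]
```

View pics/w1.png

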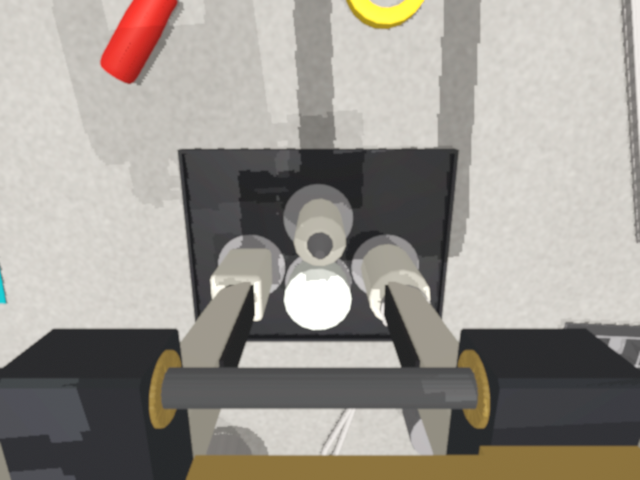

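The wrist picture shows the dropper between the jaws: its tip ring is at (319,245) and the tin at (318,297), close to the predicted pixels. I'll take another now that the arm has settled.

```bash
python3 - <<'E'
from plan import *
from h import *
show()
c=robot.read_camera("wrist");cv2.imwrite("pics/w2.png",c["pixels"]);np.savez("w2.npz",**c)
show()
crop("pics/w2.png",270,170,100,75*2,5,"pics/w2c.png")
crop("pics/w2.png",270,170,100,160,5,"pics/w2c.png")
print(proj(c,[[.562,.0245,.067],[.562,.0245,.003],[.562,.0245,.095],[.5985,-.0415,.087],[.6105,.0764,.085],[.6207,.0158,.035]]).round(1))
E
```

```text
t 1.87 TCP [0.5642 0.0188 0.3396] yaw 1.465 tilt 0.0006,-0.0027 open 0.0605 F [-2.7 -3.  -0.1] q6 -1.52 q1 -0.06
t 1.92 TCP [0.5632 0.0209 0.3397] yaw 1.463 tilt -0.0007,-0.0013 open 0.0605 F [-1.3 -0.4  0.5] q6 -1.52 q1 -0.05
[[327.7 238.9]
 [326.1 216.9]
 [328.6 252.1]
 [234.5 310.2]
 [413.  308.2]
 [323.3 298.3]]
```

View pics/w2c.png

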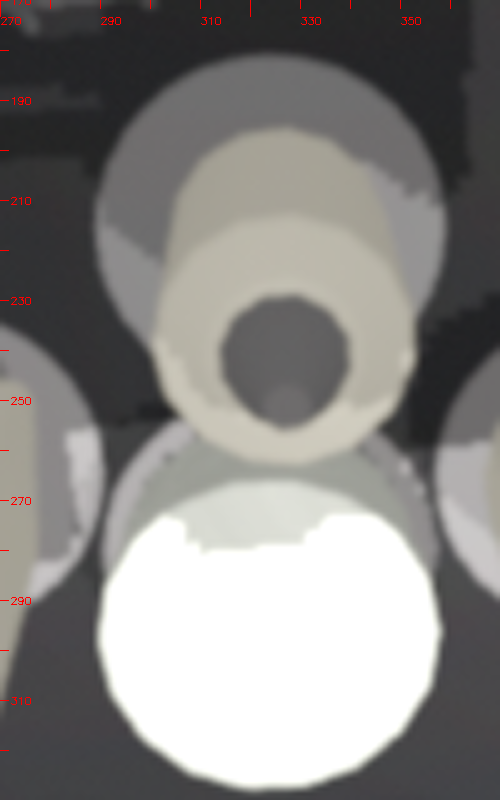

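The shoulder ellipse is centred at (326.8,237.6) against the predicted (327.7,238.9), so it agrees to about 1 mm. Descending.

```bash
python3 -c "
from plan import *
plan([(.562,.024,.26,1.465,3),(None,None,.224,None,2)])"
```

```text
t 1.92 TCP [0.5632 0.0209 0.3397] yaw 1.463 tilt -0.0007,-0.0013 open 0.0605 F [-1.3 -0.4  0.5] q6 -1.52 q1 -0.05
   [0.002, -0.001, 0.066] -0.001
   [0.002, -0.001, 0.066] -0.001
   [0.002, -0.001, 0.066] -0.001
   [0.0, 0.0, 0.046] -0.0
   [0.0, 0.0, 0.046] -0.0
end [0.5622 0.0234 0.2237] 1.464
```

Call:
arm_command(motion=[{"slide": [0,0,0.066],"turn": [0,0,0]},{"slide": [0,0,0.066],"turn": [0,0,0]},{"slide": [0,0,0.066],"turn": [0,0,0]},{"slide": [0,0,0.046],"turn": [0,0,0]},{"slide": [0,0,0.046],"turn": [0,0,0]}])

```text
t: 2.33
tool_pos: [0.561, 0.0251, 0.223]
orientation: [-2.334, -2.101, 0.002]
force: [0.4, 0.0, -0.5]
opening: 0.0603
```

Call:
arm_command(motion=[{"slide": [0,0,0],"turn": [0,0,0]},{"slide": [0,0,0],"turn": [0,0,0]},{"slide": [0,0,0],"turn": [0,0,0]},{"slide": [0,0,0],"turn": [0,0,0]},{"slide": [0,0,0],"turn": [0,0,0]}])

```text
t: 2.75
tool_pos: [0.5627, 0.0246, 0.2265]
orientation: [2.333, 2.101, 0.003]
force: [-0.1, -0.1, 0.1]
opening: 0.0601
```

```bash
python3 -c "
from plan import *
show()"
```

```text
t 2.75 TCP [0.5627 0.0246 0.2265] yaw 1.466 tilt 0.0028,-0.0001 open 0.0601 F [-0.1 -0.1  0.1] q6 -1.51 q1 -0.05
```

Call:
arm_command(motion=[{"slide": [0,0,0],"turn": [0,0,0]},{"slide": [0,0,0],"turn": [0,0,0]},{"slide": [0,0,0],"turn": [0,0,0]},{"slide": [0,0,0],"turn": [0,0,0]},{"slide": [0,0,0],"turn": [0,0,0]}], gripper=20, grip_force=20)

```text
t: 3.17
tool_pos: [0.5619, 0.0245, 0.2248]
orientation: [2.335, 2.102, 0.0]
force: [0.3, -0.4, 1.3]
opening: 0.0357
```

Call:
arm_command(motion=[{"slide": [0,0,0],"turn": [0,0,0]},{"slide": [0,0,0],"turn": [0,0,0]},{"slide": [0,0,-0.02],"turn": [0,0,0]},{"slide": [0,0,-0.03],"turn": [0,0,0]},{"slide": [0,0,-0.05],"turn": [0,0,0]}])

```text
t: 3.58
tool_pos: [0.561, 0.0246, 0.264]
orientation: [-2.333, -2.1, 0.004]
force: [0.3, 0.3, -0.8]
opening: 0.0355
```

```bash
python3 - <<'E'
from plan import *
plan([(.562,.024,.32,1.465,2),(.4835,.328,.32,1.465,10)])
E
```

```text
t 3.58 TCP [0.561  0.0246 0.264 ] yaw 1.466 tilt -0.0036,0.0002 open 0.0355 F [ 0.3  0.3 -0.8] q6 -1.51 q1 -0.05
   [-0.001, 0.001, -0.07] 0.001
   [-0.001, 0.001, -0.07] 0.001
   [0.074, -0.027, -0.0] 0.0
   [0.074, -0.027, -0.0] 0.0
   [0.074, -0.027, -0.0] 0.0
   [0.074, -0.027, -0.0] 0.0
   [0.074, -0.027, -0.0] 0.0
   [0.074, -0.027, -0.0] 0.0
   [0.074, -0.027, -0.0] 0.0
   [0.074, -0.027, -0.0] 0.0
   [0.074, -0.027, -0.0] 0.0
   [0.074, -0.027, -0.0] 0.0
end [0.4856 0.3294 0.32  ] 1.465
```

Call:
arm_command(motion=[{"slide": [0,0,-0.06],"turn": [0,0,0]},{"slide": [0,0,-0.06],"turn": [0,0,0]},{"slide": [0.03,-0.011,-0.02],"turn": [0,0,0]},{"slide": [0.06,-0.022,0],"turn": [0,0,0]},{"slide": [0.074,-0.027,0],"turn": [0,0,0]}])

```text
t: 4.0
tool_pos: [0.5451, 0.0925, 0.3224]
orientation: [2.336, 2.098, 0.003]
force: [0.9, 0.9, -1.7]
opening: 0.0354
```

Call:
arm_command(motion=[{"slide": [0.08,-0.029,0],"turn": [0,0,0]},{"slide": [0.08,-0.029,0],"turn": [0,0,0]},{"slide": [0.08,-0.029,0],"turn": [0,0,0]},{"slide": [0.08,-0.029,0],"turn": [0,0,0]},{"slide": [0.08,-0.029,0],"turn": [0,0,0]}])

```text
t: 4.42
tool_pos: [0.5027, 0.2597, 0.3209]
orientation: [-2.334, -2.102, -0.0]
force: [0.2, 0.5, -0.1]
opening: 0.0355
```

Call:
arm_command(motion=[{"slide": [0.08,-0.029,0],"turn": [0,0,0]},{"slide": [0.06,-0.022,0],"turn": [0,0,0]},{"slide": [0.03,-0.014,0],"turn": [0,0,0]},{"slide": [0,0,0.03],"turn": [0,0,0]},{"slide": [0,0,0],"turn": [0,0,0]}])

```text
t: 4.83
tool_pos: [0.4841, 0.3279, 0.3063]
orientation: [-2.333, -2.104, 0.005]
force: [-0.0, -1.0, -1.3]
opening: 0.0356
```

```bash
python3 - <<'E'
from plan import *
from h import *
show()
c=robot.read_camera("scene");cv2.imwrite("pics/s1.png",c["pixels"]);
plan([(.4835,.328,.226,1.465,5)])
E
```

```text
t 4.83 TCP [0.4841 0.3279 0.3063] yaw 1.468 tilt -0.0025,-0.0019 open 0.0356 F [-0.  -1.  -1.3] q6 -0.96 q1 0.51
t 4.88 TCP [0.4845 0.3271 0.3067] yaw 1.466 tilt -0.0029,-0.0022 open 0.0357 F [ 0.7 -0.6  0. ] q6 -0.96 q1 0.51
   [0.0, -0.001, 0.04] 0.001
   [0.0, -0.001, 0.04] 0.001
   [0.0, -0.001, 0.04] 0.001
   [0.0, -0.001, 0.04] 0.001
   [0.0, -0.001, 0.04] 0.001
end [0.4825 0.3273 0.2267] 1.464
```

View pics/s1.png

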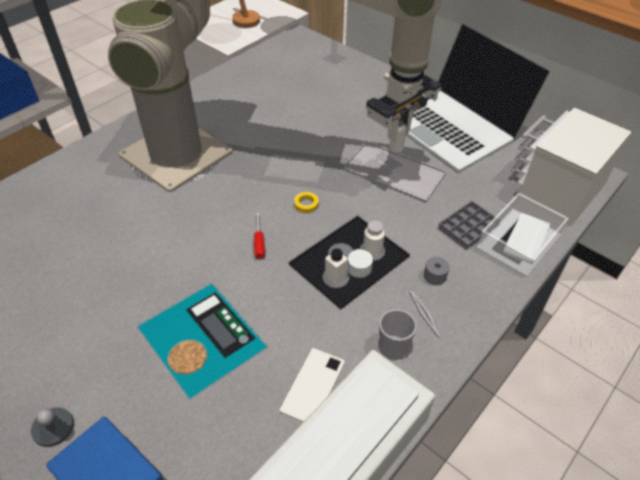

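The dropper is held upright above the tray at (398,135), and the other bottles haven't moved. Lowering and releasing.

Call:
arm_command(motion=[{"slide": [0,0,0.06],"turn": [0,0,0]},{"slide": [0,0,0.06],"turn": [0,0,0]},{"slide": [0,0,0.04],"turn": [0,0,0]},{"slide": [0,0,0.025],"turn": [0,0,0]},{"slide": [0,0,0.013],"turn": [0,0,0]}])

```text
t: 5.3
tool_pos: [0.4851, 0.3262, 0.2276]
orientation: [-2.336, -2.1, 0.005]
force: [-0.6, 0.3, 1.0]
opening: 0.0357
```

Call:
arm_command(motion=[{"slide": [0,0,0.003],"turn": [0,0,0]},{"slide": [0,0,0],"turn": [0,0,0]},{"slide": [0,0,0],"turn": [0,0,0]},{"slide": [0,0,0],"turn": [0,0,0]},{"slide": [0,0,0],"turn": [0,0,0]}])

```text
t: 5.72
tool_pos: [0.4857, 0.3281, 0.2295]
orientation: [2.334, 2.102, 0.003]
force: [-0.4, 0.6, -0.6]
opening: 0.0355
```

```bash
python3 - <<'E'
from plan import *
show()
E
```

```text
t 5.72 TCP [0.4857 0.3281 0.2295] yaw 1.466 tilt 0.0016,0.0009 open 0.0355 F [-0.4  0.6 -0.6] q6 -0.96 q1 0.51
```

Call:
arm_command(motion=[{"slide": [0,0,0.004],"turn": [0,0,0]},{"slide": [0,0,0.004],"turn": [0,0,0]},{"slide": [0,0,0],"turn": [0,0,0]},{"slide": [0,0,0],"turn": [0,0,0]},{"slide": [0,0,0],"turn": [0,0,0]}])

```text
t: 6.13
tool_pos: [0.4851, 0.3278, 0.225]
orientation: [-2.335, -2.102, 0.0]
force: [0.8, -0.6, -1.2]
opening: 0.0355
```

Call:
arm_command(motion=[{"slide": [0,0,0],"turn": [0,0,0]},{"slide": [0,0,0],"turn": [0,0,0]},{"slide": [0,0,0],"turn": [0,0,0]},{"slide": [0,0,0],"turn": [0,0,0]},{"slide": [0,0,0],"turn": [0,0,0]}], gripper=65)

```text
t: 6.55
tool_pos: [0.4853, 0.3278, 0.2252]
orientation: [2.335, 2.102, 0.0]
force: [0.1, 1.0, -0.5]
opening: 0.0598
```

Call:
arm_command(motion=[{"slide": [0,0,-0.03],"turn": [0,0,0]},{"slide": [0,0,-0.06],"turn": [0,0,0]},{"slide": [0,0,-0.09],"turn": [0,0,0]},{"slide": [0,0,-0.09],"turn": [0,0,0]},{"slide": [0,0,-0.03],"turn": [0,0,0]}])

```text
t: 6.97
tool_pos: [0.4864, 0.3285, 0.3526]
orientation: [2.333, 2.101, 0.013]
force: [0.4, 0.9, 0.4]
opening: 0.0608
```

```bash
python3 - <<'E'
from plan import *
from h import *
c=robot.read_camera("wrist");cv2.imwrite("pics/w3.png",c["pixels"])
plan([(.6105,.0764,.345,-.105,15)])
E
```

```text
t 7.02 TCP [0.4867 0.3287 0.3534] yaw 1.466 tilt 0.0093,0.0052 open 0.0602 F [-0.3  1.1  2. ] q6 -0.96 q1 0.51
   [-0.04, 0.025, 0.001] 0.209
   [-0.037, 0.029, 0.001] 0.209
   [-0.034, 0.033, 0.001] 0.209
   [-0.03, 0.036, 0.001] 0.209
   [-0.026, 0.039, 0.001] 0.209
   [-0.022, 0.041, 0.001] 0.209
   [-0.018, 0.043, 0.001] 0.209
   [-0.013, 0.045, 0.001] 0.209
   [-0.008, 0.046, 0.001] 0.209
   [-0.003, 0.047, 0.001] 0.209
   [0.002, 0.047, 0.001] 0.209
   [0.007, 0.046, 0.001] 0.209
   [0.011, 0.045, 0.001] 0.209
   [0.016, 0.044, 0.001] 0.209
   [0.02, 0.042, 0.001] 0.209
end [0.6104 0.0765 0.3474] -0.101
```

View pics/w3.png

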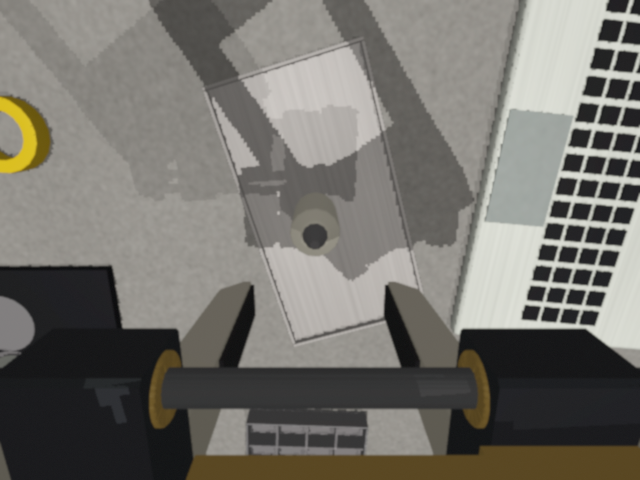

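The dropper stands at (315,232), in the middle of the tray. On to the pump bottle.

Call:
arm_command(motion=[{"slide": [-0.04,0.025,0],"turn": [0,0,0.209]},{"slide": [-0.037,0.029,0],"turn": [0,0,0.209]},{"slide": [-0.034,0.033,0],"turn": [0,0,0.209]},{"slide": [-0.03,0.036,0],"turn": [0,0,0.209]},{"slide": [-0.026,0.039,0],"turn": [0,0,0.209]}], gripper=72)

```text
t: 7.43
tool_pos: [0.5268, 0.2425, 0.3451]
orientation: [-2.802, -1.421, 0.001]
force: [-0.3, -0.0, 0.4]
opening: 0.0672
```

Call:
arm_command(motion=[{"slide": [-0.022,0.041,0],"turn": [0,0,0.209]},{"slide": [-0.018,0.043,0],"turn": [0,0,0.209]},{"slide": [-0.013,0.045,0],"turn": [0,0,0.209]},{"slide": [-0.008,0.046,0],"turn": [0,0,0.209]},{"slide": [-0.003,0.047,0],"turn": [0,0,0.209]}])

```text
t: 7.85
tool_pos: [0.5678, 0.1584, 0.345]
orientation: [-3.074, -0.648, 0.001]
force: [-0.7, -0.2, 0.2]
opening: 0.0671
```

Call:
arm_command(motion=[{"slide": [0.002,0.047,0],"turn": [0,0,0.209]},{"slide": [0.007,0.046,0],"turn": [0,0,0.209]},{"slide": [0.011,0.045,0],"turn": [0,0,0.209]},{"slide": [0.016,0.044,0],"turn": [0,0,0.209]},{"slide": [0.02,0.042,0],"turn": [0,0,0.209]}])

```text
t: 8.27
tool_pos: [0.609, 0.0747, 0.3449]
orientation: [3.137, -0.168, -0.001]
force: [-0.1, 0.2, -1.0]
opening: 0.0672
```

Call:
arm_command(motion=[{"slide": [0,0,0],"turn": [0,0,0]},{"slide": [0,0,0],"turn": [0,0,0]},{"slide": [0,0,0],"turn": [0,0,0]},{"slide": [0,0,0],"turn": [0,0,0]},{"slide": [0,0,0],"turn": [0,0,0]}])

```text
t: 8.68
tool_pos: [0.6085, 0.0765, 0.3451]
orientation: [-3.138, 0.156, 0.0]
force: [0.5, -0.5, -0.6]
opening: 0.0668
```

```bash
python3 - <<'E'
from plan import *
from h import *
c=robot.read_camera("wrist");cv2.imwrite("pics/w4.png",c["pixels"])
plan([(.6105,.0764,.225,-.105,5)])
print(proj(c,[[.6105,.0764,.085],[.6105,.0764,.065],[.6105,.0764,.003],[.5985,-.0415,.087],[.6207,.0158,.035]]).round(1))
E
```

```text
t 8.73 TCP [0.6086 0.0764 0.3452] yaw -0.100 tilt -0.0001,0.0001 open 0.0670 F [-0.5 -0.4  0.1] q6 0.14 q1 0.04
   [0.001, -0.0, 0.06] 0.002
   [0.001, -0.0, 0.06] 0.002
   [0.001, -0.0, 0.06] 0.002
   [0.001, -0.0, 0.06] 0.002
   [0.001, -0.0, 0.06] 0.002
end [0.6106 0.0762 0.2252] -0.105
[[321.  250.2]
 [320.9 241.3]
 [320.5 220.2]
 [320.4 405.1]
 [340.4 300.1]]
```

View pics/w4.png

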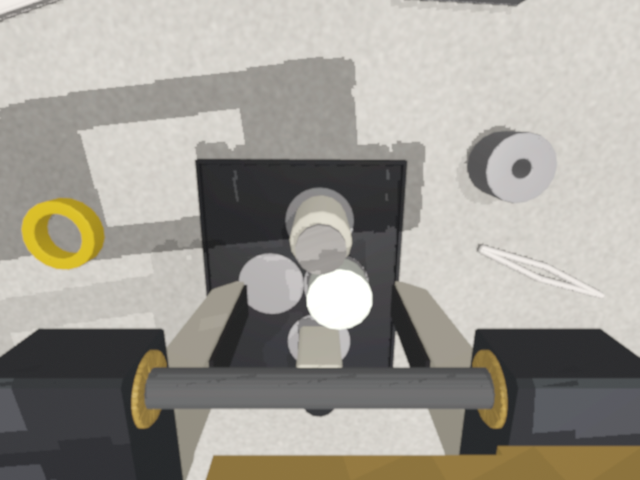

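The dish centre is at (321,246) against a predicted (321,250), so it's lined up. Descending and gripping.

Call:
arm_command(motion=[{"slide": [0.002,-0.003,0.06],"turn": [0,0,0.005]},{"slide": [0.002,0,0.08],"turn": [0,0,0.005]},{"slide": [0.001,0,0.08],"turn": [0,0,0]},{"slide": [0,0,0.06],"turn": [0,0,0]},{"slide": [0,0,0.022],"turn": [0,0,0]}])

```text
t: 9.15
tool_pos: [0.6088, 0.0771, 0.2196]
orientation: [3.137, -0.165, -0.01]
force: [-0.2, -0.3, -0.8]
opening: 0.067
```

Call:
arm_command(motion=[{"slide": [0,0,0],"turn": [0,0,0]},{"slide": [0,0,0],"turn": [0,0,0]},{"slide": [0,0,0],"turn": [0,0,0]},{"slide": [0,0,0],"turn": [0,0,0]},{"slide": [0,0,0],"turn": [0,0,0]}])

```text
t: 9.57
tool_pos: [0.6119, 0.0766, 0.2265]
orientation: [-3.137, 0.167, -0.005]
force: [-0.1, 0.8, -1.0]
opening: 0.067
```

Call:
arm_command(motion=[{"slide": [0,0,0],"turn": [0,0,0]},{"slide": [0,0,0],"turn": [0,0,0]},{"slide": [0,0,0],"turn": [0,0,0]},{"slide": [0,0,0],"turn": [0,0,0]},{"slide": [0,0,0],"turn": [0,0,0]}], gripper=28)

```text
t: 9.98
tool_pos: [0.6109, 0.0765, 0.2245]
orientation: [-3.137, 0.167, 0.0]
force: [-1.9, -0.4, 2.6]
opening: 0.0438
```

```bash
python3 - <<'E'
from plan import *
show()
import math
c,s=math.cos(.177),math.sin(.177)
for lx in(-.083,.083): print(.4835+c*lx,.328+s*lx)
plan([(None,None,.345,None,4),(.4018,.3134,.345,-.1,10)])
E
```

```text
t 9.98 TCP [0.6109 0.0765 0.2245] yaw -0.107 tilt -0.0002,0.0000 open 0.0438 F [-1.9 -0.4  2.6] q6 0.15 q1 0.04
0.40179676266701403 0.3133855889851909
0.5652032373329859 0.3426144110148091
t 9.98 TCP [0.6109 0.0765 0.2245] yaw -0.107 tilt -0.0002,0.0000 open 0.0438 F [-1.9 -0.4  2.6] q6 0.15 q1 0.04
   [0.0, -0.0, -0.075] -0.0
   [0.0, -0.0, -0.075] -0.0
   [0.0, -0.0, -0.075] -0.0
   [0.0, -0.0, -0.075] -0.0
   [-0.058, -0.053, -0.0] -0.001
   [-0.058, -0.053, -0.0] -0.001
   [-0.058, -0.053, -0.0] -0.001
   [-0.058, -0.053, -0.0] -0.001
   [-0.058, -0.053, -0.0] -0.001
   [-0.058, -0.053, -0.0] -0.001
   [-0.058, -0.053, -0.0] -0.001
   [-0.058, -0.054, -0.0] -0.001
   [-0.058, -0.054, -0.0] -0.001
   [-0.058, -0.054, -0.0] -0.001
end [0.4024 0.3127 0.3445] -0.102
```

Call:
arm_command(motion=[{"slide": [0,0,-0.03],"turn": [0,0,0]},{"slide": [0,0,-0.05],"turn": [0,0,0]},{"slide": [0,0,-0.08],"turn": [0,0,0]},{"slide": [0,0,-0.08],"turn": [0,0,0]},{"slide": [-0.005,-0.019,-0.06],"turn": [0,0,0]}])

```text
t: 10.4
tool_pos: [0.6101, 0.0834, 0.3478]
orientation: [3.137, -0.169, 0.004]
force: [0.0, -0.5, -0.7]
opening: 0.0436
```

Call:
arm_command(motion=[{"slide": [-0.015,-0.05,0],"turn": [0,0,0]},{"slide": [-0.022,-0.08,0],"turn": [0,0,0]},{"slide": [-0.024,-0.085,0],"turn": [0,0,0]},{"slide": [-0.024,-0.085,0],"turn": [0,0,0]},{"slide": [-0.024,-0.085,0],"turn": [0,0,0]}])

```text
t: 10.82
tool_pos: [0.5823, 0.2434, 0.3452]
orientation: [-3.137, 0.168, -0.001]
force: [0.9, 0.6, -2.0]
opening: 0.0436
```

Call:
arm_command(motion=[{"slide": [-0.024,-0.085,0],"turn": [0,0,0]},{"slide": [-0.024,-0.08,0],"turn": [0,0,0]},{"slide": [-0.015,-0.05,0],"turn": [0,0,0]},{"slide": [-0.008,-0.03,0],"turn": [0,0,0]},{"slide": [0,0,0.05],"turn": [0,0,0]}])

```text
t: 11.23
tool_pos: [0.5654, 0.3458, 0.3296]
orientation: [-3.133, 0.162, -0.01]
force: [1.4, 0.8, 0.6]
opening: 0.0437
```

Call:
arm_command(motion=[{"slide": [0,0,0.07],"turn": [0,0,0]},{"slide": [0,0,0.07],"turn": [0,0,0]},{"slide": [0,0,0.06],"turn": [0,0,0]},{"slide": [0,0,0.03],"turn": [0,0,0]},{"slide": [0,0,0.01],"turn": [0,0,0]}])

```text
t: 11.65
tool_pos: [0.5642, 0.3414, 0.2253]
orientation: [3.134, -0.168, -0.007]
force: [-0.3, 0.8, -1.7]
opening: 0.0438
```

Call:
arm_command(motion=[{"slide": [0,0,0.006],"turn": [0,0,0]},{"slide": [0,0,0],"turn": [0,0,0]},{"slide": [0,0,0],"turn": [0,0,0]},{"slide": [0,0,0],"turn": [0,0,0]},{"slide": [0,0,0],"turn": [0,0,0]}])

```text
t: 12.07
tool_pos: [0.5656, 0.3428, 0.2276]
orientation: [-3.136, 0.167, -0.004]
force: [-0.3, 0.3, -0.9]
opening: 0.0436
```

```bash
python3 - <<'E'
from plan import *
from h import *
c=robot.read_camera("scene");cv2.imwrite("pics/s2.png",c["pixels"]);crop("pics/s2.png",320,90,150,120,5,"pics/s2c.png")
show()
E
```

```text
t 12.12 TCP [0.5654 0.3428 0.2273] yaw -0.106 tilt 0.0018,0.0009 open 0.0439 F [ 0.7  0.3 -1.3] q6 0.57 q1 0.47
```

View pics/s2c.png

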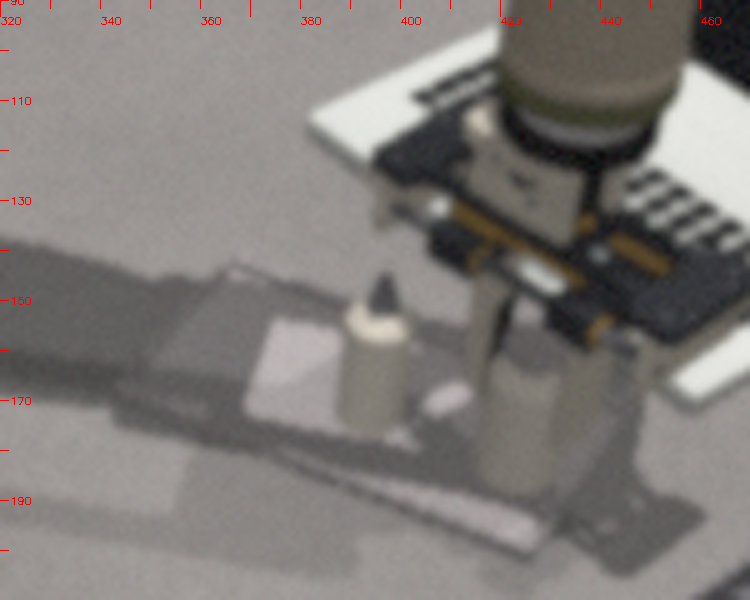

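The pump bottle stands upright at the far end of the tray, at about (424,175), clear of the dropper at (394,165). Releasing it.

Call:
arm_command(motion=[{"slide": [0,0,0.003],"turn": [0,0,0]},{"slide": [0,0,0],"turn": [0,0,0]},{"slide": [0,0,0],"turn": [0,0,0]},{"slide": [0,0,0],"turn": [0,0,0]},{"slide": [0,0,0],"turn": [0,0,0]}])

```text
t: 12.53
tool_pos: [0.565, 0.3426, 0.2247]
orientation: [3.137, -0.167, -0.0]
force: [0.2, 0.8, -1.2]
opening: 0.0441
```

Call:
arm_command(motion=[{"slide": [0,0,0],"turn": [0,0,0]},{"slide": [0,0,0],"turn": [0,0,0]},{"slide": [0,0,0],"turn": [0,0,0]},{"slide": [0,0,0],"turn": [0,0,0]},{"slide": [0,0,0],"turn": [0,0,0]}], gripper=70)

```text
t: 12.95
tool_pos: [0.5651, 0.3426, 0.2249]
orientation: [-3.137, 0.167, -0.0]
force: [0.6, -0.2, -0.7]
opening: 0.0646
```

Call:
arm_command(motion=[{"slide": [0,0,-0.03],"turn": [0,0,0]},{"slide": [0,0,-0.06],"turn": [0,0,0]},{"slide": [0,0,-0.09],"turn": [0,0,0]},{"slide": [0,0,-0.09],"turn": [0,0,0]},{"slide": [0,0,-0.03],"turn": [0,0,0]}])

```text
t: 13.37
tool_pos: [0.5662, 0.3432, 0.3528]
orientation: [-3.133, 0.167, -0.012]
force: [1.2, 1.1, 0.9]
opening: 0.0652
```

```bash
python3 - <<'E'
from plan import *
plan([(.5985,-.0412,.345,-.11,13)])
E
```

```text
t 13.37 TCP [0.5662 0.3432 0.3528] yaw -0.107 tilt 0.0082,0.0042 open 0.0652 F [1.2 1.1 0.9] q6 0.57 q1 0.47
   [0.014, 0.073, 0.002] 0.001
   [0.014, 0.073, 0.002] 0.001
   [0.014, 0.073, 0.002] 0.001
   [0.014, 0.073, 0.002] 0.001
   [0.014, 0.073, 0.002] 0.001
   [0.014, 0.073, 0.002] 0.001
   [0.014, 0.073, 0.002] 0.001
   [0.014, 0.073, 0.002] 0.001
   [0.014, 0.073, 0.002] 0.001
   [0.014, 0.073, 0.002] 0.001
   [0.014, 0.073, 0.002] 0.001
   [0.014, 0.073, 0.002] 0.001
   [0.014, 0.073, 0.002] 0.001
end [ 0.597  -0.0421  0.3424] -0.113
```

Call:
arm_command(motion=[{"slide": [0.008,0.04,0],"turn": [0,0,0]},{"slide": [0.016,0.08,0],"turn": [0,0,0]},{"slide": [0.016,0.08,0],"turn": [0,0,0]},{"slide": [0.016,0.08,0],"turn": [0,0,0]},{"slide": [0.016,0.08,0],"turn": [0,0,0]}], gripper=65)

```text
t: 13.78
tool_pos: [0.5778, 0.1942, 0.3438]
orientation: [3.136, -0.167, -0.002]
force: [0.3, -0.1, -0.5]
opening: 0.0604
```

Call:
arm_command(motion=[{"slide": [0.016,0.08,0],"turn": [0,0,0]},{"slide": [0.016,0.08,0],"turn": [0,0,0]},{"slide": [0.016,0.08,0],"turn": [0,0,0]},{"slide": [0.016,0.08,0],"turn": [0,0,0]},{"slide": [0.016,0.08,0],"turn": [0,0,0]}])

```text
t: 14.2
tool_pos: [0.5924, 0.0315, 0.3439]
orientation: [3.137, -0.168, -0.002]
force: [0.8, 0.4, -0.5]
opening: 0.0603
```

Call:
arm_command(motion=[{"slide": [0.014,0.08,0],"turn": [0,0,0.003]},{"slide": [0.013,0.07,0],"turn": [0,0,0.003]},{"slide": [0.007,0.035,0],"turn": [0,0,0]},{"slide": [0,0,0],"turn": [0,0,0]},{"slide": [0,0,0],"turn": [0,0,0]}])

```text
t: 14.62
tool_pos: [0.5984, -0.0418, 0.3441]
orientation: [-3.136, 0.175, 0.002]
force: [-0.0, 0.7, 0.5]
opening: 0.0605
```

Call:
arm_command(motion=[{"slide": [0,0,0],"turn": [0,0,0]},{"slide": [0,0,0],"turn": [0,0,0]},{"slide": [0,0,0],"turn": [0,0,0]},{"slide": [0,0,0],"turn": [0,0,0]},{"slide": [0,0,0],"turn": [0,0,0]}])

```text
t: 15.03
tool_pos: [0.5987, -0.0404, 0.3448]
orientation: [-3.137, 0.17, -0.0]
force: [0.1, -0.6, 0.1]
opening: 0.0608
```

```bash
python3 - <<'E'
from plan import *
from h import *
c=robot.read_camera("wrist");cv2.imwrite("pics/w5.png",c["pixels"])
plan([(.5985,-.0412,.225,-.112,5)])
print(proj(c,[[.5985,-.0415,.087],[.5985,-.0415,.069],[.6207,.0158,.035]]).round(1))
E
```

```text
t 15.08 TCP [ 0.5987 -0.0405  0.3448] yaw -0.109 tilt -0.0000,0.0000 open 0.0604 F [ 0.3 -0.5 -0.3] q6 -0.04 q1 -0.15
   [-0.0, 0.0, 0.06] 0.001
   [-0.0, 0.0, 0.06] 0.001
   [-0.0, 0.0, 0.06] 0.001
   [-0.0, 0.0, 0.06] 0.001
   [-0.0, 0.0, 0.06] 0.001
end [ 0.5987 -0.0405  0.2248] -0.111
[[317.7 253.2]
 [317.8 244.8]
 [339.6 153.4]]
```

View pics/w5.png

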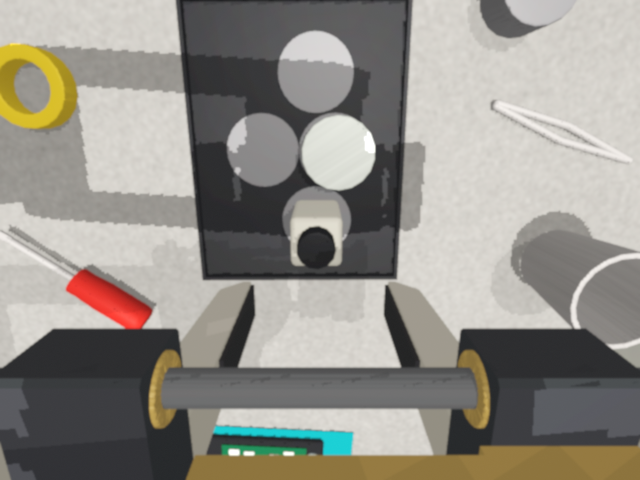

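The cap is at (317,248), against a predicted (318,253), and the square's faces line up with the jaws. Descending and gripping.

Call:
arm_command(motion=[{"slide": [0,-0.002,0.06],"turn": [0,0,0.003]},{"slide": [0,0,0.08],"turn": [0,0,0]},{"slide": [0,0,0.08],"turn": [0,0,0]},{"slide": [0,0,0.06],"turn": [0,0,0]},{"slide": [0,0,0.02],"turn": [0,0,0]}])

```text
t: 15.5
tool_pos: [0.5967, -0.0399, 0.2199]
orientation: [-3.136, 0.174, 0.011]
force: [-1.4, 0.7, -0.2]
opening: 0.06
```

Call:
arm_command(motion=[{"slide": [0,0,0],"turn": [0,0,0]},{"slide": [0,0,0],"turn": [0,0,0]},{"slide": [0,0,0],"turn": [0,0,0]},{"slide": [0,0,0],"turn": [0,0,0]},{"slide": [0,0,0],"turn": [0,0,0]}])

```text
t: 15.92
tool_pos: [0.5997, -0.0405, 0.2268]
orientation: [3.136, -0.174, 0.005]
force: [-0.1, -0.5, -0.1]
opening: 0.0599
```

Call:
arm_command(motion=[{"slide": [0,0,0],"turn": [0,0,0]},{"slide": [0,0,0],"turn": [0,0,0]},{"slide": [0,0,0],"turn": [0,0,0]},{"slide": [0,0,0],"turn": [0,0,0]},{"slide": [0,0,0],"turn": [0,0,0]}], gripper=20)

```text
t: 16.33
tool_pos: [0.5987, -0.0404, 0.2248]
orientation: [-3.137, 0.174, 0.0]
force: [-1.3, -0.1, 0.7]
opening: 0.036
```

```bash
python3 - <<'E'
from plan import *
plan([(.4018,.3134,None,-.111,12)])
E
```

```text
t 16.33 TCP [ 0.5987 -0.0404  0.2248] yaw -0.111 tilt -0.0002,0.0000 open 0.0360 F [-1.3 -0.1  0.7] q6 -0.04 q1 -0.15
   [-0.049, -0.069, -0.0] -0.0
   [-0.049, -0.069, -0.0] -0.0
   [-0.049, -0.069, -0.0] -0.0
   [-0.049, -0.069, -0.0] -0.0
   [-0.049, -0.069, -0.0] -0.0
   [-0.049, -0.069, -0.0] -0.0
   [-0.049, -0.069, -0.0] -0.0
   [-0.049, -0.069, -0.0] -0.0
   [-0.049, -0.069, -0.0] -0.0
   [-0.049, -0.069, -0.0] -0.0
   [-0.049, -0.069, -0.0] -0.0
   [-0.049, -0.069, -0.0] -0.0
end [0.4017 0.3148 0.2248] -0.111
```

Call:
arm_command(motion=[{"slide": [0,0,-0.03],"turn": [0,0,0]},{"slide": [0,0,-0.05],"turn": [0,0,0]},{"slide": [0,0,-0.08],"turn": [0,0,0]},{"slide": [0,0,-0.08],"turn": [0,0,0]},{"slide": [-0.01,-0.014,-0.06],"turn": [0,0,0]}])

```text
t: 16.75
tool_pos: [0.5959, -0.0351, 0.3483]
orientation: [3.136, -0.175, 0.004]
force: [1.0, -0.6, -0.5]
opening: 0.036
```

Call:
arm_command(motion=[{"slide": [-0.028,-0.04,0],"turn": [0,0,0]},{"slide": [-0.05,-0.07,0],"turn": [0,0,0]},{"slide": [-0.05,-0.07,0],"turn": [0,0,0]},{"slide": [-0.05,-0.07,0],"turn": [0,0,0]},{"slide": [-0.05,-0.07,0],"turn": [0,0,0]}])

```text
t: 17.17
tool_pos: [0.518, 0.1039, 0.3455]
orientation: [-3.137, 0.175, -0.001]
force: [0.1, 0.3, -1.0]
opening: 0.0359
```

Call:
arm_command(motion=[{"slide": [-0.05,-0.07,0],"turn": [0,0,0]},{"slide": [-0.05,-0.07,0],"turn": [0,0,0]},{"slide": [-0.05,-0.07,0],"turn": [0,0,0]},{"slide": [-0.05,-0.07,0],"turn": [0,0,0]},{"slide": [-0.05,-0.07,0],"turn": [0,0,0]}])

```text
t: 17.58
tool_pos: [0.434, 0.2544, 0.3457]
orientation: [-3.136, 0.174, -0.001]
force: [0.2, 0.7, -1.6]
opening: 0.036
```

Call:
arm_command(motion=[{"slide": [-0.05,-0.07,0],"turn": [0,0,0]},{"slide": [-0.035,-0.05,0],"turn": [0,0,0]},{"slide": [-0.015,-0.024,0],"turn": [0,0,0]},{"slide": [0,0,0.03],"turn": [0,0,0]},{"slide": [0,0,0.05],"turn": [0,0,0]}])

```text
t: 18.0
tool_pos: [0.4026, 0.3155, 0.3149]
orientation: [-3.134, 0.171, -0.007]
force: [-0.2, -1.2, -1.1]
opening: 0.036
```

Call:
arm_command(motion=[{"slide": [0,0,0.06],"turn": [0,0,0]},{"slide": [0,0,0.06],"turn": [0,0,0]},{"slide": [0,0,0.05],"turn": [0,0,0]},{"slide": [0,0,0.03],"turn": [0,0,0]},{"slide": [0,0,0.012],"turn": [0,0,0]}])

```text
t: 18.42
tool_pos: [0.4013, 0.3133, 0.2253]
orientation: [3.134, -0.176, -0.005]
force: [-0.2, -0.2, -0.9]
opening: 0.0361
```

Call:
arm_command(motion=[{"slide": [0,0,0.004],"turn": [0,0,0]},{"slide": [0,0,0.003],"turn": [0,0,0]},{"slide": [0,0,0],"turn": [0,0,0]},{"slide": [0,0,0],"turn": [0,0,0]},{"slide": [0,0,0],"turn": [0,0,0]}])

```text
t: 18.83
tool_pos: [0.4022, 0.3151, 0.2263]
orientation: [-3.136, 0.174, -0.003]
force: [0.2, 0.1, -1.3]
opening: 0.0357
```

```bash
python3 - <<'E'
from plan import *
from h import *
c=robot.read_camera("scene");cv2.imwrite("pics/s3.png",c["pixels"]);crop("pics/s3.png",320,90,150,120,5,"pics/s3c.png")
show()
E
```

```text
t 18.88 TCP [0.4021 0.3151 0.2261] yaw -0.111 tilt 0.0014,0.0008 open 0.0362 F [ 0.4 -0.7 -0.3] q6 0.68 q1 0.56
```

View pics/s3c.png

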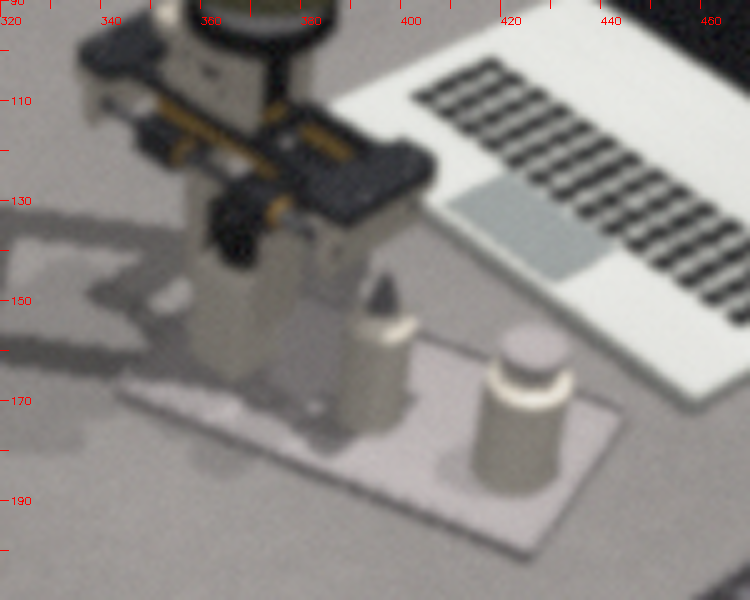

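All three bottles stand in the tray, the square at about (365,155). Releasing it, then the tin.

Call:
arm_command(motion=[{"slide": [0,0,0],"turn": [0,0,0]},{"slide": [0,0,0],"turn": [0,0,0]},{"slide": [0,0,0],"turn": [0,0,0]},{"slide": [0,0,0],"turn": [0,0,0]},{"slide": [0,0,0],"turn": [0,0,0]}], gripper=60)

```text
t: 19.3
tool_pos: [0.4017, 0.3149, 0.2252]
orientation: [-3.137, 0.174, -0.0]
force: [-0.0, -0.1, -0.2]
opening: 0.0555
```

Call:
arm_command(motion=[{"slide": [0,0,-0.03],"turn": [0,0,0]},{"slide": [0,0,-0.06],"turn": [0,0,0]},{"slide": [0,0,-0.09],"turn": [0,0,0]},{"slide": [0,0,-0.09],"turn": [0,0,0]},{"slide": [0,0,-0.03],"turn": [0,0,0]}])

```text
t: 19.72
tool_pos: [0.4028, 0.3155, 0.3521]
orientation: [-3.132, 0.174, -0.01]
force: [0.6, -0.1, 0.9]
opening: 0.0557
```

```bash
python3 - <<'E'
from plan import *
from h import *
c=robot.read_camera("scene");cv2.imwrite("pics/s4.png",c["pixels"]);crop("pics/s4.png",320,90,150,120,5,"pics/s4c.png")
plan([(.6205,.0165,.335,-.9,15)])
E
```

```text
t 19.77 TCP [0.4032 0.3158 0.3528] yaw -0.111 tilt 0.0086,0.0054 open 0.0554 F [1.1 0.7 1.9] q6 0.68 q1 0.56
   [0.042, 0.046, 0.003] 0.105
   [0.044, 0.043, 0.003] 0.105
   [0.046, 0.041, 0.003] 0.105
   [0.048, 0.038, 0.003] 0.105
   [0.05, 0.036, 0.003] 0.105
   [0.052, 0.033, 0.003] 0.105
   [0.054, 0.03, 0.003] 0.105
   [0.055, 0.028, 0.003] 0.105
   [0.056, 0.025, 0.003] 0.105
   [0.058, 0.022, 0.003] 0.105
   [0.059, 0.019, 0.003] 0.105
   [0.06, 0.016, 0.003] 0.105
   [0.06, 0.012, 0.003] 0.105
   [0.061, 0.009, 0.003] 0.105
   [0.061, 0.006, 0.003] 0.105
end [0.6205 0.0164 0.3348] -0.898
```

View pics/s4c.png

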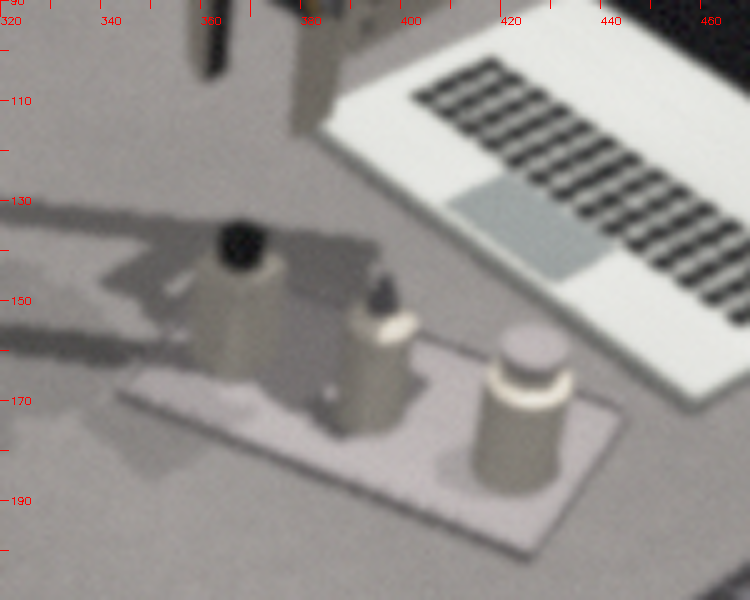

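All three bottles stand upright in the tray. Moving to the tin.

Call:
arm_command(motion=[{"slide": [0.043,0.046,0],"turn": [0,0,0.105]},{"slide": [0.045,0.043,0],"turn": [0,0,0.105]},{"slide": [0.046,0.041,0],"turn": [0,0,0.105]},{"slide": [0.048,0.038,0],"turn": [0,0,0.105]},{"slide": [0.05,0.036,0],"turn": [0,0,0.105]}], gripper=80)

```text
t: 20.18
tool_pos: [0.4755, 0.214, 0.3451]
orientation: [3.086, -0.587, -0.0]
force: [0.1, -0.1, 0.1]
opening: 0.0739
```

Call:
arm_command(motion=[{"slide": [0.052,0.033,0],"turn": [0,0,0.105]},{"slide": [0.054,0.03,0],"turn": [0,0,0.105]},{"slide": [0.055,0.028,0],"turn": [0,0,0.105]},{"slide": [0.056,0.025,0],"turn": [0,0,0.105]},{"slide": [0.058,0.022,0],"turn": [0,0,0.105]}])

```text
t: 20.6
tool_pos: [0.5479, 0.114, 0.345]
orientation: [2.983, -0.986, -0.001]
force: [0.4, -0.1, 0.1]
opening: 0.0739
```

Call:
arm_command(motion=[{"slide": [0.059,0.019,0],"turn": [0,0,0.105]},{"slide": [0.06,0.016,0],"turn": [0,0,0.105]},{"slide": [0.06,0.012,0],"turn": [0,0,0.105]},{"slide": [0.061,0.009,0],"turn": [0,0,0.105]},{"slide": [0.061,0.006,0],"turn": [0,0,0.105]}])

```text
t: 21.02
tool_pos: [0.6203, 0.0142, 0.3449]
orientation: [2.828, -1.368, -0.001]
force: [-0.0, 0.2, 0.0]
opening: 0.0745
```

Call:
arm_command(motion=[{"slide": [0,0,0],"turn": [0,0,0]},{"slide": [0,0,0],"turn": [0,0,0]},{"slide": [0,0,0],"turn": [0,0,0]},{"slide": [0,0,0],"turn": [0,0,0]},{"slide": [0,0,0],"turn": [0,0,0]}])

```text
t: 21.43
tool_pos: [0.6194, 0.0163, 0.3451]
orientation: [-2.831, 1.362, 0.001]
force: [-0.9, -0.7, -0.3]
opening: 0.0744
```

```bash
python3 - <<'E'
from plan import *
from h import *
c=robot.read_camera("wrist");cv2.imwrite("pics/w6.png",c["pixels"]);np.savez("w6.npz",**c)
plan([(.6205,.0165,.197,-.9,5)])
print(proj(c,[[.6207,.0158,.035],[.6205,.0175,.035]]).round(1))
E
```

```text
t 21.48 TCP [0.6195 0.0162 0.3452] yaw -0.897 tilt -0.0001,0.0001 open 0.0747 F [ 0.4 -0.1 -0.4] q6 0.84 q1 -0.06
   [0.0, -0.0, 0.074] 0.001
   [0.0, -0.0, 0.074] 0.001
   [0.0, -0.0, 0.074] 0.001
   [0.0, -0.0, 0.074] 0.001
   [0.0, -0.0, 0.074] 0.001
end [0.6195 0.0162 0.1972] -0.899
[[320.3 229.8]
 [318.4 228.6]]
```

View pics/w6.png

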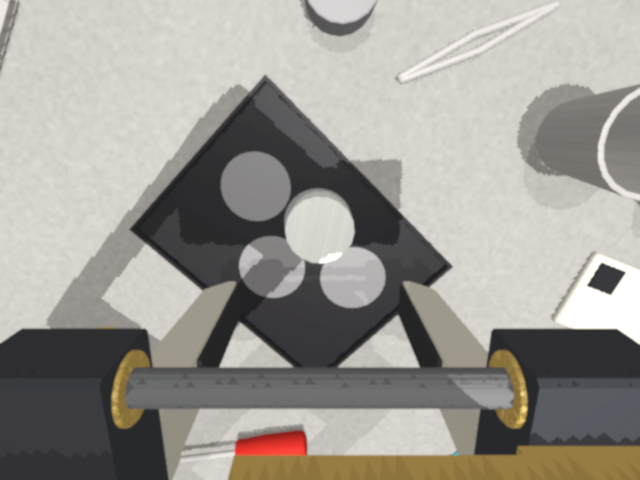

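The tin is at (319.5,227.5), against a predicted (319,229). Descending to grip the lid.

Call:
arm_command(motion=[{"slide": [0.001,0,0.06],"turn": [0,0,0]},{"slide": [0,0,0.09],"turn": [0,0,0]},{"slide": [0,0,0.09],"turn": [0,0,0]},{"slide": [0,0,0.08],"turn": [0,0,0]},{"slide": [0,0,0.035],"turn": [0,0,0]}])

```text
t: 21.9
tool_pos: [0.6176, 0.0157, 0.1981]
orientation: [2.828, -1.362, -0.01]
force: [-0.7, 0.8, -1.5]
opening: 0.0747
```

Call:
arm_command(motion=[{"slide": [0,0,0.01],"turn": [0,0,0]},{"slide": [0,0,0.005],"turn": [0,0,0]},{"slide": [0,0,0],"turn": [0,0,0]},{"slide": [0,0,0],"turn": [0,0,0]},{"slide": [0,0,0],"turn": [0,0,0]}])

```text
t: 22.32
tool_pos: [0.6213, 0.0149, 0.1997]
orientation: [-2.829, 1.364, -0.006]
force: [-0.7, -0.2, 0.1]
opening: 0.0745
```

Call:
arm_command(motion=[{"slide": [0,0,0],"turn": [0,0,0]},{"slide": [0,0,0],"turn": [0,0,0]},{"slide": [0,0,0],"turn": [0,0,0]},{"slide": [0,0,0],"turn": [0,0,0]},{"slide": [0,0,0],"turn": [0,0,0]}], gripper=40)

```text
t: 22.73
tool_pos: [0.6202, 0.015, 0.1975]
orientation: [-2.83, 1.364, -0.0]
force: [-1.4, 0.3, 3.5]
opening: 0.0529
```

Call:
arm_command(motion=[{"slide": [0,0,0],"turn": [0,0,0]},{"slide": [0,0,-0.02],"turn": [0,0,0]},{"slide": [0,0,-0.05],"turn": [0,0,0]},{"slide": [0,0,-0.08],"turn": [0,0,0]},{"slide": [0,0,-0.05],"turn": [0,0,0]}])

```text
t: 23.15
tool_pos: [0.6203, 0.015, 0.2795]
orientation: [-2.83, 1.364, -0.001]
force: [0.5, -0.3, 0.3]
opening: 0.0532
```

```bash
python3 - <<'E'
from plan import *
plan([(.5095,-.388,None,-.9,13)])
E
```

```text
t 23.15 TCP [0.6203 0.015  0.2795] yaw -0.898 tilt 0.0008,-0.0001 open 0.0532 F [ 0.5 -0.3  0.3] q6 0.84 q1 -0.06
   [0.047, 0.065, -0.0] 0.0
   [0.047, 0.065, -0.0] 0.0
   [0.047, 0.065, -0.0] 0.0
   [0.047, 0.065, -0.0] 0.0
   [0.047, 0.065, -0.0] 0.0
   [0.047, 0.065, -0.0] 0.0
   [0.047, 0.065, -0.0] 0.0
   [0.047, 0.065, -0.0] 0.0
   [0.047, 0.065, -0.0] 0.0
   [0.047, 0.065, -0.0] 0.0
   [0.047, 0.065, -0.0] 0.0
   [0.047, 0.065, -0.0] 0.0
   [0.047, 0.065, -0.0] 0.0
end [ 0.508  -0.3868  0.2795] -0.898
```

Call:
arm_command(motion=[{"slide": [0.02,0.028,0],"turn": [0,0,0]},{"slide": [0.05,0.068,0],"turn": [0,0,0]},{"slide": [0.05,0.068,0],"turn": [0,0,0]},{"slide": [0.05,0.068,0],"turn": [0,0,0]},{"slide": [0.05,0.068,0],"turn": [0,0,0]}])

```text
t: 23.57
tool_pos: [0.5798, -0.1302, 0.2761]
orientation: [2.83, -1.363, -0.002]
force: [0.2, -0.6, -0.6]
opening: 0.0531
```

Call:
arm_command(motion=[{"slide": [0.05,0.068,0],"turn": [0,0,0]},{"slide": [0.05,0.068,0],"turn": [0,0,0]},{"slide": [0.05,0.068,0],"turn": [0,0,0]},{"slide": [0.05,0.068,0],"turn": [0,0,0]},{"slide": [0.05,0.068,0],"turn": [0,0,0]}])

```text
t: 23.98
tool_pos: [0.5354, -0.2934, 0.2761]
orientation: [2.83, -1.365, -0.002]
force: [0.7, 0.2, -1.1]
opening: 0.0531
```

Call:
arm_command(motion=[{"slide": [0.05,0.068,0],"turn": [0,0,0]},{"slide": [0.05,0.068,0],"turn": [0,0,0]},{"slide": [0.03,0.045,0],"turn": [0,0,0]},{"slide": [0.016,0.023,0],"turn": [0,0,0]},{"slide": [0,0,0],"turn": [0,0,0]}])

```text
t: 24.4
tool_pos: [0.5078, -0.3902, 0.2762]
orientation: [2.828, -1.369, -0.002]
force: [0.1, -0.8, -1.1]
opening: 0.0532
```

Call:
arm_command(motion=[{"slide": [0,0,0.04],"turn": [0,0,0]},{"slide": [0,0,0.05],"turn": [0,0,0]},{"slide": [0,0,0.03],"turn": [0,0,0]},{"slide": [0,0,0],"turn": [0,0,0]},{"slide": [0,0,0],"turn": [0,0,0]}])

```text
t: 24.82
tool_pos: [0.5094, -0.3867, 0.228]
orientation: [-2.83, 1.362, 0.004]
force: [-1.2, 0.0, -1.0]
opening: 0.053
```

```bash
python3 - <<'E'
from plan import *
from h import *
show()
for n in("wrist","side"):
    c=robot.read_camera(n);cv2.imwrite(f"pics/{n}7.png",c["pixels"]);np.savez(f"{n}7.npz",**c)
    print(proj(c,[[.5095,-.388,.006]]))
plan([(.5095,-.388,.20,-.9,5)])
E
```

```text
t 24.82 TCP [ 0.5094 -0.3867  0.228 ] yaw -0.897 tilt -0.0020,0.0020 open 0.0530 F [-1.2  0.  -1. ] q6 0.17 q1 -0.73
[[321.49005726 273.68921351]]
[[320.24217189 444.28467513]]
t 24.92 TCP [ 0.5101 -0.3877  0.2301] yaw -0.898 tilt 0.0009,-0.0007 open 0.0533 F [ 0.3 -0.2 -0.8] q6 0.17 q1 -0.73
   [-0.0, 0.0, 0.015] 0.001
   [-0.0, 0.0, 0.015] 0.001
   [-0.0, 0.0, 0.015] 0.001
   [-0.0, 0.0, 0.015] 0.001
   [-0.0, 0.0, 0.015] 0.001
end [ 0.5101 -0.3877  0.2001] -0.9
```

View pics/wrist7.png

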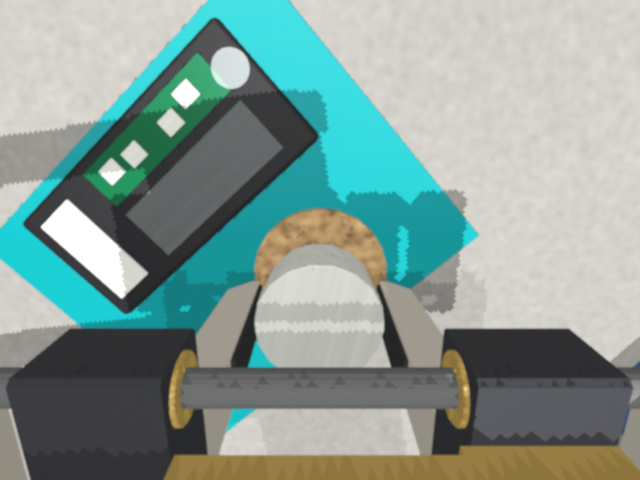

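View pics/side7.png

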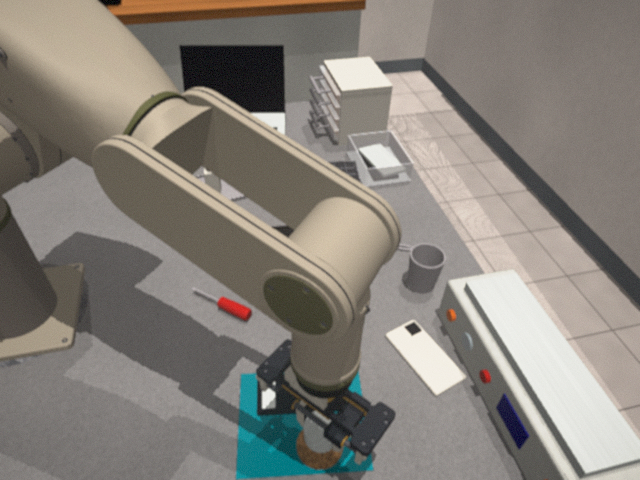

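The coaster's left, right and top edges in the wrist view are at x 255 and 387, and y 209. That puts its centre at about (321,272), against a predicted (321.5,273.7), so the tin is aligned. Lowering it.

Call:
arm_command(motion=[{"slide": [0,0,0.03],"turn": [0,0,0]},{"slide": [0,0,0.025],"turn": [0,0,0]},{"slide": [0,0,0.012],"turn": [0,0,0]},{"slide": [0,0,0.004],"turn": [0,0,0]},{"slide": [0,0,0],"turn": [0,0,0]}])

```text
t: 25.33
tool_pos: [0.5092, -0.3878, 0.2001]
orientation: [-2.83, 1.364, 0.002]
force: [0.2, 0.6, -0.8]
opening: 0.0531
```

Call:
arm_command(motion=[{"slide": [0,0,0],"turn": [0,0,0]},{"slide": [0,0,0],"turn": [0,0,0]},{"slide": [0,0,0],"turn": [0,0,0]},{"slide": [0,0,0],"turn": [0,0,0]},{"slide": [0,0,0],"turn": [0,0,0]}])

```text
t: 25.75
tool_pos: [0.5094, -0.3881, 0.2007]
orientation: [-2.83, 1.364, 0.0]
force: [0.1, -0.5, -0.4]
opening: 0.0532
```

```bash
python3 - <<'E'
from plan import *
show()
E
```

```text
t 25.75 TCP [ 0.5094 -0.3881  0.2007] yaw -0.899 tilt -0.0000,0.0000 open 0.0532 F [ 0.1 -0.5 -0.4] q6 0.17 q1 -0.73
```

Call:
arm_command(motion=[{"slide": [0,0,0],"turn": [0,0,0]},{"slide": [0,0,0],"turn": [0,0,0]},{"slide": [0,0,0],"turn": [0,0,0]},{"slide": [0,0,0],"turn": [0,0,0]},{"slide": [0,0,0],"turn": [0,0,0]}], gripper=72)

```text
t: 26.17
tool_pos: [0.5095, -0.3881, 0.2009]
orientation: [2.83, -1.364, 0.0]
force: [-0.1, -0.3, 0.5]
opening: 0.067
```

Call:
arm_command(motion=[{"slide": [0,0,-0.02],"turn": [0,0,0]},{"slide": [0,0,-0.06],"turn": [0,0,0]},{"slide": [0,0,-0.09],"turn": [0,0,0]},{"slide": [0,0,-0.09],"turn": [0,0,0]},{"slide": [0,0,-0.05],"turn": [0,0,0]}])

```text
t: 26.58
tool_pos: [0.5101, -0.3886, 0.3304]
orientation: [2.828, -1.364, 0.008]
force: [0.0, -0.4, 0.9]
opening: 0.0667
```

Call:
arm_command(motion=[{"slide": [0,0,-0.06],"turn": [0,0,0]},{"slide": [0,0,0],"turn": [0,0,0]},{"slide": [0,0,0],"turn": [0,0,0]},{"slide": [0,0,0],"turn": [0,0,0]},{"slide": [0,0,0],"turn": [0,0,0]}])

```text
t: 27.0
tool_pos: [0.509, -0.3877, 0.347]
orientation: [-2.829, 1.364, 0.004]
force: [0.4, 0.5, -0.3]
opening: 0.0669
```

```bash
python3 - <<'E'
from plan import *
from h import *
show()
c=robot.read_camera("wrist");cv2.imwrite("pics/w8.png",c["pixels"]);np.savez("w8.npz",**c)
c=robot.read_camera("scene");cv2.imwrite("pics/s8.png",c["pixels"])
crop("pics/w8.png",250,160,140,150,4,"pics/w8c.png");crop("pics/s8.png",130,280,150,120,5,"pics/s8c.png")
E
```

```text
t 27.00 TCP [ 0.509  -0.3877  0.347 ] yaw -0.899 tilt -0.0020,0.0018 open 0.0669 F [ 0.4  0.5 -0.3] q6 0.17 q1 -0.73
```

View pics/w8c.png

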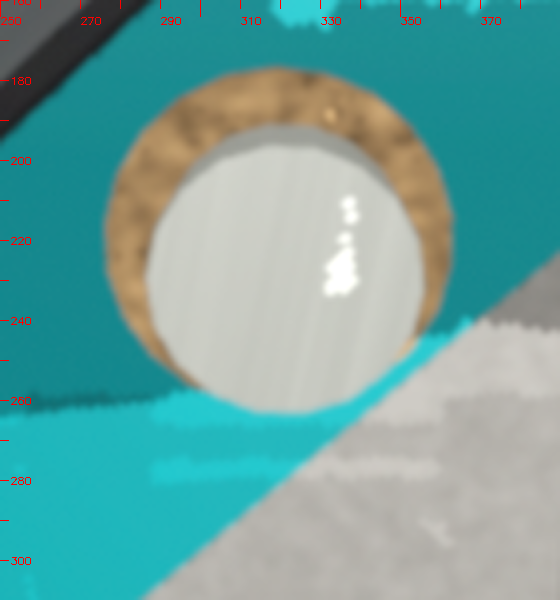

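View pics/s8c.png

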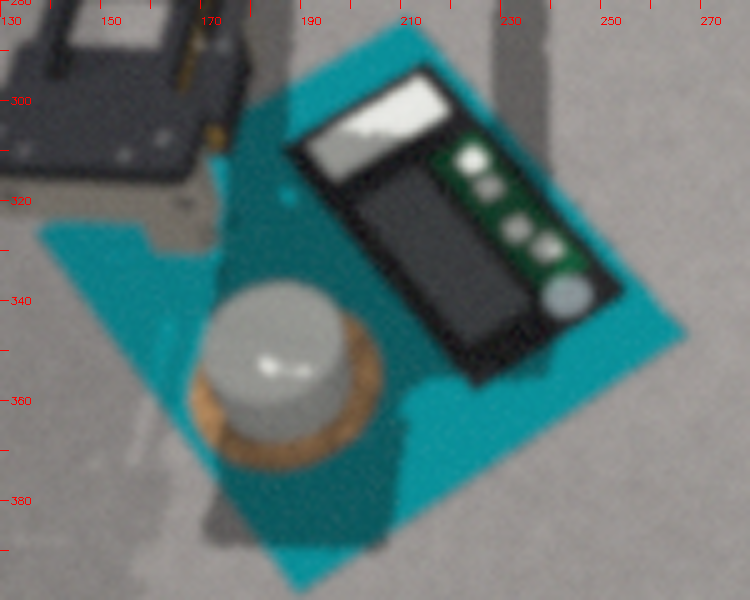

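```bash
python3 - <<'E'
from h import *
from scipy.optimize import least_squares
c=dict(np.load("w8.npz"))
t=on_z(c,321.25,229.75,.038);print("tin",t)
a=np.linspace(0,2*np.pi,200)
def ext(p,r,z):
    q=proj(c,np.c_[p[0]+r*np.cos(a),p[1]+r*np.sin(a),0*a+z]);return q[:,0].min(),q[:,0].max(),q[:,1].min(),q[:,1].max()
r=least_squares(lambda p:[ext(p,.037,.006)[0]-276,ext(p,.037,.006)[1]-363,ext(p,.037,.006)[2]-176.5],[.5095,-.388]);print("coaster",r.x,r.fun)
r=least_squares(lambda p:np.array(ext(p,.027,.038))-[286.3,356.3,196,263.5],[.5095,-.388]);print("tin",r.x,r.fun)
E
```

```text
tin [ 0.51048733 -0.38806825  0.038     ]
coaster [ 0.50935423 -0.38711621] [-0.05389809  0.05378389  0.00329656]
tin [ 0.50996626 -0.38852135] [-0.02281999  0.02276698 -0.04244561  0.04826957]
```

```bash
python3 - <<'E'
from plan import *
plan([(.4017,.3149,.345,-.111,20)])
E
```

```text
t 27.10 TCP [ 0.5091 -0.3877  0.3469] yaw -0.899 tilt -0.0022,0.0019 open 0.0671 F [ 0.2 -0.2  0. ] q6 0.17 q1 -0.73
   [-0.077, -0.044, 0.0] -0.079
   [-0.075, -0.047, 0.0] -0.079
   [-0.073, -0.05, 0.0] -0.079
   [-0.071, -0.053, 0.0] -0.079
   [-0.069, -0.056, 0.0] -0.079
   [-0.067, -0.058, 0.0] -0.079
   [-0.065, -0.061, 0.0] -0.079
   [-0.062, -0.064, 0.0] -0.079
   [-0.06, -0.066, 0.0] -0.079
   [-0.057, -0.068, 0.0] -0.079
   [-0.054, -0.07, 0.0] -0.079
   [-0.051, -0.073, 0.0] -0.079
   [-0.048, -0.075, 0.0] -0.079
   [-0.045, -0.076, 0.0] -0.079
   [-0.042, -0.078, 0.0] -0.079
   [-0.039, -0.08, 0.0] -0.079
   [-0.036, -0.081, 0.0] -0.079
   [-0.033, -0.083, 0.0] -0.079
   [-0.03, -0.084, 0.0] -0.079
   [-0.026, -0.085, 0.0] -0.079
end [0.4022 0.3147 0.3469] -0.109
```

The tin is on the coaster, 1.5 to 2 mm off its centre. Now the bottles go back, square first.

Call:
arm_command(motion=[{"slide": [-0.077,-0.044,0],"turn": [0,0,-0.079]},{"slide": [-0.075,-0.047,0],"turn": [0,0,-0.079]},{"slide": [-0.073,-0.05,0],"turn": [0,0,-0.079]},{"slide": [-0.071,-0.053,0],"turn": [0,0,-0.079]},{"slide": [-0.069,-0.056,0],"turn": [0,0,-0.079]}], gripper=62)

```text
t: 27.52
tool_pos: [0.482, -0.2113, 0.3475]
orientation: [-2.951, 1.076, 0.003]
force: [0.1, -0.5, 1.0]
opening: 0.0578
```

Call:
arm_command(motion=[{"slide": [-0.067,-0.058,0],"turn": [0,0,-0.079]},{"slide": [-0.065,-0.061,0],"turn": [0,0,-0.079]},{"slide": [-0.062,-0.064,0],"turn": [0,0,-0.079]},{"slide": [-0.06,-0.066,0],"turn": [0,0,-0.079]},{"slide": [-0.057,-0.068,0],"turn": [0,0,-0.079]}])

```text
t: 27.93
tool_pos: [0.4546, -0.0354, 0.3478]
orientation: [-3.043, 0.78, 0.002]
force: [0.6, 1.4, -0.1]
opening: 0.0578
```

Call:
arm_command(motion=[{"slide": [-0.054,-0.07,0],"turn": [0,0,-0.079]},{"slide": [-0.051,-0.073,0],"turn": [0,0,-0.079]},{"slide": [-0.048,-0.075,0],"turn": [0,0,-0.079]},{"slide": [-0.045,-0.076,0],"turn": [0,0,-0.079]},{"slide": [-0.042,-0.078,0],"turn": [0,0,-0.079]}])

```text
t: 28.35
tool_pos: [0.4284, 0.14, 0.348]
orientation: [3.105, -0.476, -0.002]
force: [1.1, -0.0, -0.8]
opening: 0.058
```

Call:
arm_command(motion=[{"slide": [-0.039,-0.08,0],"turn": [0,0,-0.079]},{"slide": [-0.036,-0.081,0],"turn": [0,0,-0.079]},{"slide": [-0.033,-0.083,0],"turn": [0,0,-0.079]},{"slide": [-0.03,-0.084,0],"turn": [0,0,-0.079]},{"slide": [-0.026,-0.085,0],"turn": [0,0,-0.079]}])

```text
t: 28.77
tool_pos: [0.4016, 0.3161, 0.3478]
orientation: [3.136, -0.167, -0.002]
force: [1.8, -0.0, 0.2]
opening: 0.058
```

Call:
arm_command(motion=[{"slide": [0,0,0],"turn": [0,0,0]},{"slide": [0,0,0],"turn": [0,0,0]},{"slide": [0,0,0],"turn": [0,0,0]},{"slide": [0,0,0],"turn": [0,0,0]},{"slide": [0,0,0],"turn": [0,0,0]}])

```text
t: 29.18
tool_pos: [0.4028, 0.3133, 0.3485]
orientation: [3.136, -0.173, -0.0]
force: [0.4, -0.1, -0.1]
opening: 0.0578
```

```bash
python3 - <<'E'
from plan import *
from h import *
show()
c=robot.read_camera("wrist");cv2.imwrite("pics/w9.png",c["pixels"])
plan([(.4017,.3149,.225,-.111,5)])
E
```

```text
t 29.18 TCP [0.4028 0.3133 0.3485] yaw -0.110 tilt -0.0003,-0.0004 open 0.0578 F [ 0.4 -0.1 -0.1] q6 0.67 q1 0.56
t 29.23 TCP [0.4029 0.3134 0.3486] yaw -0.110 tilt -0.0001,-0.0002 open 0.0578 F [-0.  -0.1  0.9] q6 0.67 q1 0.56
   [-0.001, -0.001, 0.062] 0.0
   [-0.001, -0.001, 0.062] 0.0
   [-0.001, -0.001, 0.062] 0.0
   [-0.001, -0.001, 0.062] 0.0
   [-0.001, -0.001, 0.062] 0.0
end [0.4011 0.3156 0.2246] -0.11
```

View pics/w9.png

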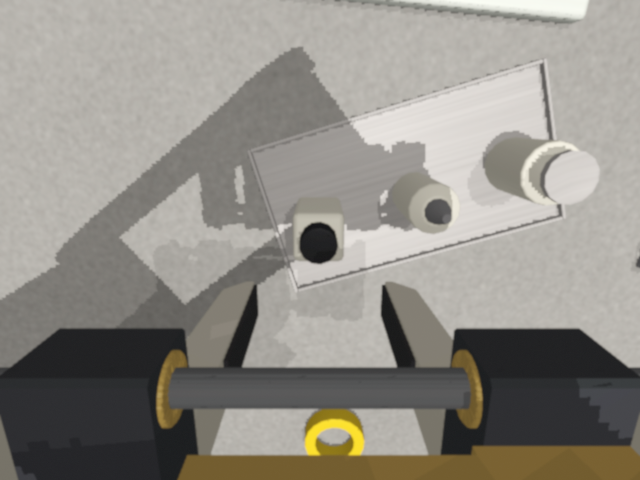

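The square bottle's cap is at (318,243), centred between the jaws. The dropper at (437,207) and the pump at (560,175) are clear. Descending.

Call:
arm_command(motion=[{"slide": [-0.003,-0.002,0.06],"turn": [0,0,0.002]},{"slide": [0,-0.001,0.08],"turn": [0,0,0]},{"slide": [0,0,0.08],"turn": [0,0,0]},{"slide": [0,0,0.06],"turn": [0,0,0]},{"slide": [0,0,0.028],"turn": [0,0,0]}])

```text
t: 29.65
tool_pos: [0.4004, 0.314, 0.2219]
orientation: [3.134, -0.174, -0.006]
force: [-0.3, -0.7, 0.3]
opening: 0.0579
```

Call:
arm_command(motion=[{"slide": [0,0,0],"turn": [0,0,0]},{"slide": [0,0,0],"turn": [0,0,0]},{"slide": [0,0,0],"turn": [0,0,0]},{"slide": [0,0,0],"turn": [0,0,0]},{"slide": [0,0,0],"turn": [0,0,0]}])

```text
t: 30.07
tool_pos: [0.4023, 0.3162, 0.2274]
orientation: [-3.135, 0.172, -0.004]
force: [-0.6, -0.3, 0.2]
opening: 0.0576
```

Call:
arm_command(motion=[{"slide": [0,0,0],"turn": [0,0,0]},{"slide": [0,0,0],"turn": [0,0,0]},{"slide": [0,0,0],"turn": [0,0,0]},{"slide": [0,0,0],"turn": [0,0,0]},{"slide": [0,0,0],"turn": [0,0,0]}], gripper=20)

```text
t: 30.48
tool_pos: [0.4015, 0.3158, 0.2257]
orientation: [-3.137, 0.172, -0.0]
force: [0.0, 0.3, 0.3]
opening: 0.0363
```

```bash
python3 - <<'E'
from plan import *
show()
E
```

```text
t 30.48 TCP [0.4015 0.3158 0.2257] yaw -0.109 tilt 0.0003,0.0001 open 0.0363 F [0.  0.3 0.3] q6 0.68 q1 0.57
```

Call:
arm_command(motion=[{"slide": [0,0,-0.03],"turn": [0,0,0]},{"slide": [0,0,-0.05],"turn": [0,0,0]},{"slide": [0,0,-0.08],"turn": [0,0,0]},{"slide": [0,0,-0.08],"turn": [0,0,0]},{"slide": [0,0,-0.06],"turn": [0,0,0]}])

```text
t: 30.9
tool_pos: [0.4015, 0.3158, 0.3489]
orientation: [-3.136, 0.172, -0.002]
force: [1.2, 0.9, -0.9]
opening: 0.0357
```

```bash
python3 - <<'E'
from plan import *
s,p,Rm,yaw=st()
import math
yaw=-.11;d=np.array([.5987-.4015,-.0396-.3158]);c,sn=math.cos(yaw),math.sin(yaw)
print((c*d[0]+sn*d[1])/.4,(sn*d[0]-c*d[1])/.4); show()
E
```

```text
0.5875583765864812 0.8290092907217981
t 30.90 TCP [0.4015 0.3158 0.3489] yaw -0.109 tilt 0.0015,0.0010 open 0.0357 F [ 1.2  0.9 -0.9] q6 0.68 q1 0.57
```

Call:
arm_command(motion=[{"slide": [0.025,0.035,0],"turn": [0,0,0]},{"slide": [0.05,0.07,0],"turn": [0,0,0]},{"slide": [0.05,0.07,0],"turn": [0,0,0]},{"slide": [0.05,0.07,0],"turn": [0,0,0]},{"slide": [0.05,0.07,0],"turn": [0,0,0]}])

```text
t: 31.32
tool_pos: [0.4774, 0.1794, 0.3464]
orientation: [-3.137, 0.171, -0.001]
force: [0.0, -0.2, -1.7]
opening: 0.036
```

Call:
arm_command(motion=[{"slide": [0.05,0.07,0],"turn": [0,0,0]},{"slide": [0.05,0.07,0],"turn": [0,0,0]},{"slide": [0.05,0.07,0],"turn": [0,0,0]},{"slide": [0.05,0.07,0],"turn": [0,0,0]},{"slide": [0.05,0.07,0],"turn": [0,0,0]}])

```text
t: 31.73
tool_pos: [0.5617, 0.0289, 0.3463]
orientation: [-3.137, 0.172, -0.0]
force: [0.8, 0.5, -0.3]
opening: 0.0361
```

Call:
arm_command(motion=[{"slide": [0.05,0.07,0],"turn": [0,0,0]},{"slide": [0.04,0.06,0],"turn": [0,0,0]},{"slide": [0.0225,0.034,0],"turn": [0,0,0]},{"slide": [0,0,0.03],"turn": [0,0,0]},{"slide": [0,0,0.05],"turn": [0,0,0]}])

```text
t: 32.15
tool_pos: [0.5998, -0.0401, 0.3158]
orientation: [-3.137, 0.175, -0.007]
force: [-0.1, 0.5, -1.0]
opening: 0.0356
```

Call:
arm_command(motion=[{"slide": [0,0,0.07],"turn": [0,0,0]},{"slide": [0,0,0.06],"turn": [0,0,0]},{"slide": [0,0,0.03],"turn": [0,0,0]},{"slide": [0,0,0],"turn": [0,0,0]},{"slide": [0,0,0],"turn": [0,0,0]}])

```text
t: 32.57
tool_pos: [0.5984, -0.0387, 0.2493]
orientation: [-3.137, 0.171, 0.003]
force: [0.2, -0.3, -0.6]
opening: 0.0356
```

Call:
arm_command(motion=[{"slide": [0,0,0],"turn": [0,0,0]},{"slide": [0,0,0],"turn": [0,0,0]},{"slide": [0,0,0],"turn": [0,0,0]},{"slide": [0,0,0],"turn": [0,0,0]},{"slide": [0,0,0],"turn": [0,0,0]}])

```text
t: 32.98
tool_pos: [0.5991, -0.0396, 0.2504]
orientation: [3.137, -0.172, 0.002]
force: [0.5, -1.0, 0.1]
opening: 0.0358
```

```bash
python3 - <<'E'
from plan import *
plan([(.5987,-.0396,.2256,-.111,2)])
E
```

```text
t 32.98 TCP [ 0.5991 -0.0396  0.2504] yaw -0.110 tilt 0.0013,-0.0002 open 0.0358 F [ 0.5 -1.   0.1] q6 -0.04 q1 -0.15
   [-0.001, 0.0, 0.031] 0.001
   [-0.001, 0.0, 0.031] 0.001
end [ 0.5983 -0.0395  0.2256] -0.111
```

Call:
arm_command(motion=[{"slide": [-0.001,0,0.03],"turn": [0,0,0.001]},{"slide": [0,0,0.02],"turn": [0,0,0]},{"slide": [0,0,0.009],"turn": [0,0,0]},{"slide": [0,0,0],"turn": [0,0,0]},{"slide": [0,0,0],"turn": [0,0,0]}])

```text
t: 33.4
tool_pos: [0.5981, -0.0395, 0.2252]
orientation: [-3.137, 0.173, 0.002]
force: [-0.8, -0.1, 1.4]
opening: 0.0355
```

Call:
arm_command(motion=[{"slide": [0,0,0],"turn": [0,0,0]},{"slide": [0,0,0],"turn": [0,0,0]},{"slide": [0,0,0],"turn": [0,0,0]},{"slide": [0,0,0],"turn": [0,0,0]},{"slide": [0,0,0],"turn": [0,0,0]}])

```text
t: 33.82
tool_pos: [0.5983, -0.0395, 0.2257]
orientation: [-3.137, 0.173, 0.0]
force: [-0.2, -0.6, -1.1]
opening: 0.0356
```

Call:
arm_command(motion=[{"slide": [0,0,0],"turn": [0,0,0]},{"slide": [0,0,0],"turn": [0,0,0]},{"slide": [0,0,0],"turn": [0,0,0]},{"slide": [0,0,0],"turn": [0,0,0]},{"slide": [0,0,0],"turn": [0,0,0]}], gripper=65)

```text
t: 34.23
tool_pos: [0.5985, -0.0396, 0.2261]
orientation: [3.137, -0.173, 0.0]
force: [0.6, 0.2, -0.3]
opening: 0.0601
```

Call:
arm_command(motion=[{"slide": [0,0,-0.03],"turn": [0,0,0]},{"slide": [0,0,-0.06],"turn": [0,0,0]},{"slide": [0,0,-0.09],"turn": [0,0,0]},{"slide": [0,0,-0.09],"turn": [0,0,0]},{"slide": [0,0,-0.03],"turn": [0,0,0]}])

```text
t: 34.65
tool_pos: [0.5998, -0.0397, 0.3536]
orientation: [3.136, -0.173, 0.014]
force: [0.4, 0.4, 1.2]
opening: 0.0602
```

```bash
python3 - <<'E'
from plan import *
import math
show()
yaw=-.111;d=np.array([.565-.5987,.3426+.0396]);c,sn=math.cos(yaw),math.sin(yaw)
print((c*d[0]+sn*d[1])/.4,(sn*d[0]-c*d[1])/.4); show()
E
```

```text
t 34.65 TCP [ 0.5998 -0.0397  0.3536] yaw -0.110 tilt 0.0087,-0.0013 open 0.0602 F [0.4 0.4 1.2] q6 -0.04 q1 -0.15
-0.18957434945880247 -0.9402871255777525
t 34.65 TCP [ 0.5998 -0.0397  0.3536] yaw -0.110 tilt 0.0087,-0.0013 open 0.0602 F [0.4 0.4 1.2] q6 -0.04 q1 -0.15
```

Call:
arm_command(motion=[{"slide": [-0.008,-0.04,0],"turn": [0,0,-0.004]},{"slide": [-0.016,-0.08,0],"turn": [0,0,-0.004]},{"slide": [-0.016,-0.08,0],"turn": [0,0,0]},{"slide": [-0.016,-0.08,0],"turn": [0,0,0]},{"slide": [-0.016,-0.08,0],"turn": [0,0,0]}], gripper=72)

```text
t: 35.07
tool_pos: [0.5848, 0.108, 0.3468]
orientation: [-3.137, 0.167, -0.001]
force: [0.3, -0.2, 0.0]
opening: 0.067
```

Call:
arm_command(motion=[{"slide": [-0.016,-0.08,0],"turn": [0,0,0]},{"slide": [-0.016,-0.08,0],"turn": [0,0,0]},{"slide": [-0.016,-0.08,0],"turn": [0,0,0]},{"slide": [-0.016,-0.08,0],"turn": [0,0,0]},{"slide": [-0.016,-0.08,0],"turn": [0,0,0]}])

```text
t: 35.48
tool_pos: [0.5698, 0.2708, 0.3467]
orientation: [-3.137, 0.166, -0.001]
force: [0.6, -0.0, -1.0]
opening: 0.067
```

Call:
arm_command(motion=[{"slide": [-0.016,-0.08,0],"turn": [0,0,0]},{"slide": [-0.014,-0.065,0],"turn": [0,0,0]},{"slide": [-0.008,-0.035,0],"turn": [0,0,0]},{"slide": [0,0,0],"turn": [0,0,0]},{"slide": [0,0,0],"turn": [0,0,0]}])

```text
t: 35.9
tool_pos: [0.5627, 0.3425, 0.346]
orientation: [3.137, -0.164, 0.0]
force: [-0.1, -0.3, -0.9]
opening: 0.0669
```

Call:
arm_command(motion=[{"slide": [0,0,0],"turn": [0,0,0]},{"slide": [0,0,0],"turn": [0,0,0]},{"slide": [0,0,0],"turn": [0,0,0]},{"slide": [0,0,0],"turn": [0,0,0]},{"slide": [0,0,0],"turn": [0,0,0]}])

```text
t: 36.32
tool_pos: [0.563, 0.3416, 0.3461]
orientation: [3.137, -0.168, 0.0]
force: [1.2, 0.2, -0.0]
opening: 0.067
```

```bash
python3 - <<'E'
from plan import *
from h import *
c=robot.read_camera("wrist");cv2.imwrite("pics/w10.png",c["pixels"])
print(proj(c,[[.565,.3426,.085]]))
plan([(.565,.3426,.225,-.107,5)])
E
```

```text
[[320.71539744 248.18963589]]
t 36.37 TCP [0.563  0.3418 0.346 ] yaw -0.107 tilt -0.0000,-0.0001 open 0.0670 F [ 0.9  0.4 -0. ] q6 0.57 q1 0.47
   [0.001, -0.001, 0.061] 0.0
   [0.001, -0.001, 0.061] 0.0
   [0.001, -0.001, 0.061] 0.0
   [0.001, -0.001, 0.061] 0.0
   [0.001, -0.001, 0.061] 0.0
end [0.5652 0.3436 0.224 ] -0.107
```

View pics/w10.png

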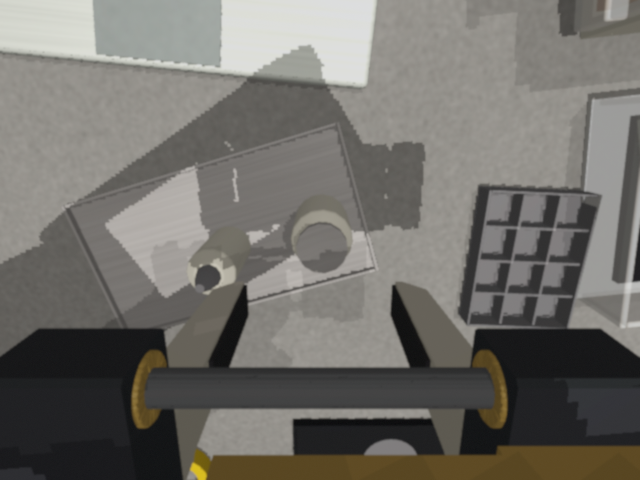

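The pump's dish is at (322,247), against a predicted (321,248). Descending and gripping.

Call:
arm_command(motion=[{"slide": [0.003,-0.002,0.06],"turn": [0,0,0]},{"slide": [0.002,0,0.08],"turn": [0,0,0]},{"slide": [0,0,0.08],"turn": [0,0,0]},{"slide": [0,0,0.06],"turn": [0,0,0]},{"slide": [0,0,0.022],"turn": [0,0,0]}])

```text
t: 36.78
tool_pos: [0.5631, 0.3419, 0.22]
orientation: [3.134, -0.166, -0.01]
force: [-1.2, 0.5, -0.7]
opening: 0.0669
```

Call:
arm_command(motion=[{"slide": [0,0,0],"turn": [0,0,0]},{"slide": [0,0,0],"turn": [0,0,0]},{"slide": [0,0,0],"turn": [0,0,0]},{"slide": [0,0,0],"turn": [0,0,0]},{"slide": [0,0,0],"turn": [0,0,0]}])

```text
t: 37.2
tool_pos: [0.5656, 0.3434, 0.2275]
orientation: [-3.135, 0.166, -0.005]
force: [0.5, -0.3, 0.2]
opening: 0.0665
```

Call:
arm_command(motion=[{"slide": [0,0,0],"turn": [0,0,0]},{"slide": [0,0,0],"turn": [0,0,0]},{"slide": [0,0,0],"turn": [0,0,0]},{"slide": [0,0,0],"turn": [0,0,0]},{"slide": [0,0,0],"turn": [0,0,0]}], gripper=28)

```text
t: 37.62
tool_pos: [0.5649, 0.343, 0.2252]
orientation: [-3.137, 0.166, -0.0]
force: [0.6, -0.4, 0.1]
opening: 0.0436
```

Call:
arm_command(motion=[{"slide": [0,0,-0.03],"turn": [0,0,0]},{"slide": [0,0,-0.05],"turn": [0,0,0]},{"slide": [0,0,-0.08],"turn": [0,0,0]},{"slide": [0,0,-0.08],"turn": [0,0,0]},{"slide": [0,0,-0.06],"turn": [0,0,0]}])

```text
t: 38.03
tool_pos: [0.5649, 0.3431, 0.3487]
orientation: [-3.136, 0.166, -0.003]
force: [1.5, -0.4, -0.1]
opening: 0.0436
```

```bash
python3 - <<'E'
from plan import *
import math
show()
E
```

```text
t 38.03 TCP [0.5649 0.3431 0.3487] yaw -0.106 tilt 0.0018,0.0010 open 0.0436 F [ 1.5 -0.4 -0.1] q6 0.57 q1 0.47
```

Call:
arm_command(motion=[{"slide": [0.012,0.042,0],"turn": [0,0,0]},{"slide": [0.023,0.08,0],"turn": [0,0,0]},{"slide": [0.023,0.08,0],"turn": [0,0,0]},{"slide": [0.023,0.08,0],"turn": [0,0,0]},{"slide": [0.023,0.08,0],"turn": [0,0,0]}])

```text
t: 38.45
tool_pos: [0.5907, 0.1933, 0.3459]
orientation: [-3.137, 0.165, -0.0]
force: [0.1, 0.0, -1.7]
opening: 0.0434
```

Call:
arm_command(motion=[{"slide": [0.023,0.08,0],"turn": [0,0,0]},{"slide": [0.023,0.08,0],"turn": [0,0,0]},{"slide": [0.02,0.075,0],"turn": [0,0,0]},{"slide": [0.0156,0.052,0],"turn": [0,0,0]},{"slide": [0,0,0],"turn": [0,0,0]}])

```text
t: 38.87
tool_pos: [0.6116, 0.0728, 0.3458]
orientation: [3.135, -0.173, 0.001]
force: [0.2, 0.9, -1.4]
opening: 0.0437
```

Call:
arm_command(motion=[{"slide": [0,0,0.06],"turn": [0,0,0]},{"slide": [0,0,0.08],"turn": [0,0,0]},{"slide": [0,0,0.07],"turn": [0,0,0]},{"slide": [0,0,0.03],"turn": [0,0,0]},{"slide": [0,0,0],"turn": [0,0,0]}])

```text
t: 39.28
tool_pos: [0.6093, 0.0774, 0.2453]
orientation: [3.137, -0.166, -0.011]
force: [-0.4, 0.5, -2.0]
opening: 0.0438
```

Call:
arm_command(motion=[{"slide": [0,0,0],"turn": [0,0,0]},{"slide": [0,0,0],"turn": [0,0,0]},{"slide": [0,0,0],"turn": [0,0,0]},{"slide": [0,0,0],"turn": [0,0,0]},{"slide": [0,0,0],"turn": [0,0,0]}])

```text
t: 39.7
tool_pos: [0.6118, 0.0771, 0.2507]
orientation: [-3.137, 0.166, -0.004]
force: [-0.0, 0.3, -0.8]
opening: 0.0436
```

```bash
python3 - <<'E'
from plan import *
plan([(.6109,.0769,.2252,-.107,2)])
E
```

```text
t 39.70 TCP [0.6118 0.0771 0.2507] yaw -0.106 tilt 0.0024,0.0001 open 0.0436 F [-0.   0.3 -0.8] q6 0.15 q1 0.04
   [-0.001, 0.0, 0.032] 0.001
   [-0.001, 0.0, 0.032] 0.001
end [0.611  0.0772 0.2251] -0.107
```

Call:
arm_command(motion=[{"slide": [0,0,0.03],"turn": [0,0,0]},{"slide": [0,0,0.02],"turn": [0,0,0]},{"slide": [0,0,0.009],"turn": [0,0,0]},{"slide": [0,0,0],"turn": [0,0,0]},{"slide": [0,0,0],"turn": [0,0,0]}])

```text
t: 40.12
tool_pos: [0.6108, 0.077, 0.2247]
orientation: [3.137, -0.166, -0.002]
force: [-0.7, -0.1, -0.5]
opening: 0.0436
```

Call:
arm_command(motion=[{"slide": [0,0,0],"turn": [0,0,0]},{"slide": [0,0,0],"turn": [0,0,0]},{"slide": [0,0,0],"turn": [0,0,0]},{"slide": [0,0,0],"turn": [0,0,0]},{"slide": [0,0,0],"turn": [0,0,0]}])

```text
t: 40.53
tool_pos: [0.6111, 0.077, 0.2253]
orientation: [3.137, -0.166, -0.0]
force: [-0.2, 0.1, -1.7]
opening: 0.0439
```

Call:
arm_command(motion=[{"slide": [0,0,0],"turn": [0,0,0]},{"slide": [0,0,0],"turn": [0,0,0]},{"slide": [0,0,0],"turn": [0,0,0]},{"slide": [0,0,0],"turn": [0,0,0]},{"slide": [0,0,0],"turn": [0,0,0]}], gripper=70)

```text
t: 40.95
tool_pos: [0.6113, 0.077, 0.2257]
orientation: [-3.137, 0.166, -0.001]
force: [-0.1, -0.1, -0.2]
opening: 0.0649
```

Call:
arm_command(motion=[{"slide": [0,0,-0.03],"turn": [0,0,0]},{"slide": [0,0,-0.06],"turn": [0,0,0]},{"slide": [0,0,-0.09],"turn": [0,0,0]},{"slide": [0,0,-0.09],"turn": [0,0,0]},{"slide": [0,0,-0.03],"turn": [0,0,0]}])

```text
t: 41.37
tool_pos: [0.6125, 0.0771, 0.3533]
orientation: [-3.136, 0.166, -0.014]
force: [0.8, -0.1, 1.5]
opening: 0.0649
```

Call:
arm_command(motion=[{"slide": [0,0,0],"turn": [0,0,0]},{"slide": [0,0,0],"turn": [0,0,0]},{"slide": [0,0,0],"turn": [0,0,0]},{"slide": [0,0,0],"turn": [0,0,0]},{"slide": [0,0,0],"turn": [0,0,0]}])

```text
t: 41.78
tool_pos: [0.6106, 0.077, 0.3435]
orientation: [3.137, -0.166, -0.005]
force: [0.3, -0.6, -1.0]
opening: 0.0649
```

```bash
python3 - <<'E'
from plan import *
plan([(.4852,.3278,.345,1.465,15)])
E
```

```text
t 41.78 TCP [0.6106 0.077  0.3435] yaw -0.106 tilt -0.0033,-0.0001 open 0.0649 F [ 0.3 -0.6 -1. ] q6 0.15 q1 0.04
   [-0.025, -0.039, -0.0] -0.209
   [-0.021, -0.042, -0.0] -0.209
   [-0.016, -0.044, -0.0] -0.209
   [-0.012, -0.045, -0.0] -0.209
   [-0.007, -0.046, -0.0] -0.209
   [-0.002, -0.047, -0.0] -0.209
   [0.003, -0.047, -0.0] -0.209
   [0.008, -0.046, -0.0] -0.209
   [0.012, -0.045, -0.0] -0.209
   [0.017, -0.044, -0.0] -0.209
   [0.021, -0.042, -0.0] -0.209
   [0.026, -0.039, -0.0] -0.209
   [0.03, -0.036, -0.0] -0.209
   [0.033, -0.033, -0.0] -0.209
   [0.036, -0.029, -0.0] -0.209
end [0.4856 0.3281 0.3435] 1.462
```

Call:
arm_command(motion=[{"slide": [-0.025,-0.039,0],"turn": [0,0,-0.209]},{"slide": [-0.021,-0.042,0],"turn": [0,0,-0.209]},{"slide": [-0.016,-0.044,0],"turn": [0,0,-0.209]},{"slide": [-0.012,-0.045,0],"turn": [0,0,-0.209]},{"slide": [-0.007,-0.046,0],"turn": [0,0,-0.209]}], gripper=65)

```text
t: 42.2
tool_pos: [0.5689, 0.1611, 0.3442]
orientation: [-3.072, -0.657, 0.003]
force: [-0.5, 0.2, 0.9]
opening: 0.0606
```

Call:
arm_command(motion=[{"slide": [-0.002,-0.047,0],"turn": [0,0,-0.209]},{"slide": [0.003,-0.047,0],"turn": [0,0,-0.209]},{"slide": [0.008,-0.046,0],"turn": [0,0,-0.209]},{"slide": [0.012,-0.045,0],"turn": [0,0,-0.209]},{"slide": [0.017,-0.044,0],"turn": [0,0,-0.209]}])

```text
t: 42.62
tool_pos: [0.5271, 0.2452, 0.3443]
orientation: [-2.798, -1.428, 0.003]
force: [-0.2, 0.4, 0.6]
opening: 0.0606
```

Call:
arm_command(motion=[{"slide": [0.021,-0.042,0],"turn": [0,0,-0.209]},{"slide": [0.026,-0.039,0],"turn": [0,0,-0.209]},{"slide": [0.03,-0.036,0],"turn": [0,0,-0.209]},{"slide": [0.033,-0.033,0],"turn": [0,0,-0.209]},{"slide": [0.036,-0.029,0],"turn": [0,0,-0.209]}])

```text
t: 43.03
tool_pos: [0.4854, 0.3288, 0.3442]
orientation: [-2.334, -2.103, 0.003]
force: [0.4, -0.4, -0.4]
opening: 0.0606
```

Call:
arm_command(motion=[{"slide": [0,0,0],"turn": [0,0,0]},{"slide": [0,0,0],"turn": [0,0,0]},{"slide": [0,0,0],"turn": [0,0,0]},{"slide": [0,0,0],"turn": [0,0,0]},{"slide": [0,0,0],"turn": [0,0,0]}])

```text
t: 43.45
tool_pos: [0.4866, 0.3273, 0.3453]
orientation: [2.342, 2.094, -0.001]
force: [0.1, -0.7, -0.1]
opening: 0.0607
```

```bash
python3 - <<'E'
from plan import *
from h import *
c=robot.read_camera("wrist");cv2.imwrite("pics/w11.png",c["pixels"])
print(proj(c,[[.4852,.3278,.067],[.4852,.3278,.095]]))
plan([(.4852,.3278,.225,1.465,5)])
E
```

```text
[[319.27615129 238.82394151]
 [319.39389999 251.66782665]]
t 43.50 TCP [0.4866 0.3274 0.3454] yaw 1.459 tilt -0.0001,-0.0002 open 0.0604 F [-0.7 -0.4  0.2] q6 -0.95 q1 0.50
   [0.0, -0.001, 0.06] -0.002
   [0.0, -0.001, 0.06] -0.002
   [0.0, -0.001, 0.06] -0.002
   [0.0, -0.001, 0.06] -0.002
   [0.0, -0.001, 0.06] -0.002
end [0.4846 0.3276 0.2254] 1.464
```

View pics/w11.png

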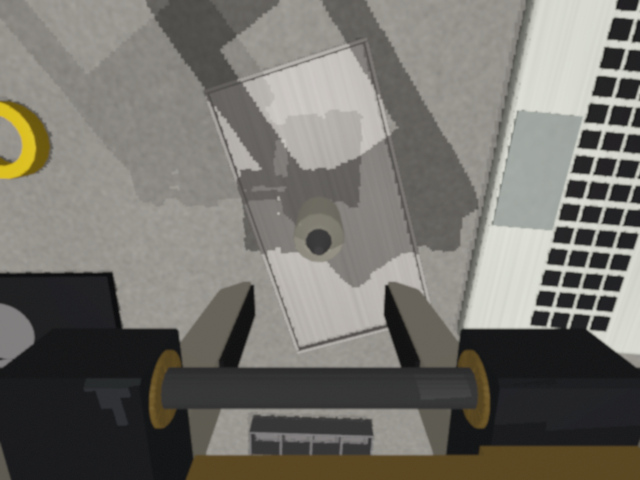

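The dropper's shoulder is centred at about (319,236), as predicted. Descending and gripping.

Call:
arm_command(motion=[{"slide": [0,-0.003,0.06],"turn": [0,0,-0.006]},{"slide": [0,0,0.08],"turn": [0,0,-0.006]},{"slide": [0,0,0.08],"turn": [0,0,0]},{"slide": [0,0,0.06],"turn": [0,0,0]},{"slide": [0,0,0.021],"turn": [0,0,0]}])

```text
t: 43.92
tool_pos: [0.4835, 0.3268, 0.2205]
orientation: [-2.334, -2.101, 0.01]
force: [-0.5, -0.3, -1.1]
opening: 0.0605
```

Call:
arm_command(motion=[{"slide": [0,0,0],"turn": [0,0,0]},{"slide": [0,0,0],"turn": [0,0,0]},{"slide": [0,0,0],"turn": [0,0,0]},{"slide": [0,0,0],"turn": [0,0,0]},{"slide": [0,0,0],"turn": [0,0,0]}])

```text
t: 44.33
tool_pos: [0.4858, 0.3287, 0.2272]
orientation: [2.333, 2.103, 0.005]
force: [0.4, 0.7, 0.9]
opening: 0.0603
```

Call:
arm_command(motion=[{"slide": [0,0,0],"turn": [0,0,0]},{"slide": [0,0,0],"turn": [0,0,0]},{"slide": [0,0,0],"turn": [0,0,0]},{"slide": [0,0,0],"turn": [0,0,0]},{"slide": [0,0,0],"turn": [0,0,0]}], gripper=20)

```text
t: 44.75
tool_pos: [0.4849, 0.3283, 0.2251]
orientation: [-2.333, -2.104, 0.0]
force: [0.9, 0.3, 0.5]
opening: 0.0354
```

Call:
arm_command(motion=[{"slide": [0,0,-0.03],"turn": [0,0,0]},{"slide": [0,0,-0.05],"turn": [0,0,0]},{"slide": [0,0,-0.08],"turn": [0,0,0]},{"slide": [0,0,-0.08],"turn": [0,0,0]},{"slide": [0,0,-0.06],"turn": [0,0,0]}])

```text
t: 45.17
tool_pos: [0.4851, 0.3284, 0.3488]
orientation: [2.333, 2.103, 0.004]
force: [0.7, 0.0, 0.1]
opening: 0.0357
```

```bash
python3 - <<'E'
from plan import *
import math
show()
yaw=1.465;c,sn=math.cos(yaw),math.sin(yaw);d=np.array([.562-.4853,.0246-.3278]);print((c*d[0]+sn*d[1])/.4,(sn*d[0]-c*d[1])/.4)
E
```

```text
t 45.17 TCP [0.4851 0.3284 0.3488] yaw 1.468 tilt 0.0021,0.0012 open 0.0357 F [0.7 0.  0.1] q6 -0.96 q1 0.51
-0.7335132373663603 0.27072198490023175
```

Call:
arm_command(motion=[{"slide": [-0.037,0.0135,0],"turn": [0,0,0]},{"slide": [-0.078,0.029,0],"turn": [0,0,0]},{"slide": [-0.078,0.029,0],"turn": [0,0,0]},{"slide": [-0.078,0.029,0],"turn": [0,0,0]},{"slide": [-0.078,0.029,0],"turn": [0,0,0]}])

```text
t: 45.58
tool_pos: [0.5221, 0.1828, 0.3462]
orientation: [2.332, 2.104, 0.001]
force: [0.6, -0.2, -0.7]
opening: 0.0355
```

Call:
arm_command(motion=[{"slide": [-0.078,0.029,0],"turn": [0,0,0]},{"slide": [-0.078,0.029,0],"turn": [0,0,0]},{"slide": [-0.078,0.029,0],"turn": [0,0,0]},{"slide": [-0.078,0.029,0],"turn": [0,0,0]},{"slide": [-0.05,0.018,0],"turn": [0,0,0]}])

```text
t: 46.0
tool_pos: [0.5608, 0.0317, 0.3462]
orientation: [2.334, 2.101, 0.0]
force: [0.1, 0.6, -1.1]
opening: 0.0355
```

Call:
arm_command(motion=[{"slide": [-0.024,0.0075,0],"turn": [0,0,0]},{"slide": [0,0,0],"turn": [0,0,0]},{"slide": [0,0,0.05],"turn": [0,0,0]},{"slide": [0,0,0.06],"turn": [0,0,0]},{"slide": [0,0,0.04],"turn": [0,0,0]}])

```text
t: 46.42
tool_pos: [0.5619, 0.0262, 0.2839]
orientation: [-2.331, -2.104, 0.0]
force: [-0.9, 0.3, -0.1]
opening: 0.0357
```

Call:
arm_command(motion=[{"slide": [0,0,0.05],"turn": [0,0,0]},{"slide": [0,0,0.04],"turn": [0,0,0]},{"slide": [0,0,0],"turn": [0,0,0]},{"slide": [0,0,0],"turn": [0,0,0]},{"slide": [0,0,0],"turn": [0,0,0]}])

```text
t: 46.83
tool_pos: [0.5628, 0.0256, 0.2504]
orientation: [2.332, 2.105, 0.002]
force: [0.8, 0.6, 0.7]
opening: 0.0357
```

Call:
arm_command(motion=[{"slide": [0,0,0],"turn": [0,0,0]},{"slide": [0,0,0],"turn": [0,0,0]},{"slide": [0,0,0],"turn": [0,0,0]},{"slide": [0,0,0],"turn": [0,0,0]},{"slide": [0,0,0],"turn": [0,0,0]}])

```text
t: 47.25
tool_pos: [0.5626, 0.0246, 0.2495]
orientation: [2.333, 2.103, 0.001]
force: [-0.5, 0.1, -0.7]
opening: 0.0356
```

```bash
python3 - <<'E'
from plan import *
plan([(.5615,.0245,.2252,1.465,2)])
E
```

```text
t 47.25 TCP [0.5626 0.0246 0.2495] yaw 1.467 tilt 0.0006,-0.0000 open 0.0356 F [-0.5  0.1 -0.7] q6 -1.51 q1 -0.05
   [-0.0, -0.001, 0.03] 0.002
   [-0.0, -0.001, 0.03] 0.002
end [0.5618 0.0247 0.2255] 1.465
```

Call:
arm_command(motion=[{"slide": [0,-0.001,0.03],"turn": [0,0,0]},{"slide": [0,-0.001,0.02],"turn": [0,0,0]},{"slide": [0,0,0.009],"turn": [0,0,0]},{"slide": [0,0,0],"turn": [0,0,0]},{"slide": [0,0,0],"turn": [0,0,0]}])

```text
t: 47.67
tool_pos: [0.5613, 0.0247, 0.2245]
orientation: [-2.333, -2.103, 0.002]
force: [-0.3, 0.3, -0.5]
opening: 0.0354
```

Call:
arm_command(motion=[{"slide": [0,0,0],"turn": [0,0,0]},{"slide": [0,0,0],"turn": [0,0,0]},{"slide": [0,0,0],"turn": [0,0,0]},{"slide": [0,0,0],"turn": [0,0,0]},{"slide": [0,0,0],"turn": [0,0,0]}])

```text
t: 48.08
tool_pos: [0.5616, 0.0248, 0.2255]
orientation: [-2.333, -2.104, 0.0]
force: [0.0, 0.2, -0.3]
opening: 0.0355
```

Call:
arm_command(motion=[{"slide": [0,0,0],"turn": [0,0,0]},{"slide": [0,0,0],"turn": [0,0,0]},{"slide": [0,0,0],"turn": [0,0,0]},{"slide": [0,0,0],"turn": [0,0,0]},{"slide": [0,0,0],"turn": [0,0,0]}], gripper=65)

```text
t: 48.5
tool_pos: [0.5617, 0.0247, 0.2256]
orientation: [2.333, 2.104, 0.0]
force: [0.7, -0.2, 0.5]
opening: 0.0595
```

Call:
arm_command(motion=[{"slide": [0,0,-0.03],"turn": [0,0,0]},{"slide": [0,0,-0.06],"turn": [0,0,0]},{"slide": [0,0,-0.09],"turn": [0,0,0]},{"slide": [0,0,-0.09],"turn": [0,0,0]},{"slide": [0,0,-0.06],"turn": [0,0,0]}])

```text
t: 48.92
tool_pos: [0.5621, 0.0248, 0.3624]
orientation: [2.331, 2.102, 0.005]
force: [-0.0, -0.3, -0.2]
opening: 0.0603
```

Call:
arm_command(motion=[{"slide": [0.08,0,0],"turn": [0,0,0]},{"slide": [0.09,0,0],"turn": [0,0,0]},{"slide": [0.09,0,0],"turn": [0,0,0]},{"slide": [0.09,0,0],"turn": [0,0,0]},{"slide": [0.09,0,0],"turn": [0,0,0]}])

```text
t: 49.33
tool_pos: [0.5797, 0.2014, 0.3589]
orientation: [2.333, 2.103, 0.002]
force: [0.5, -0.3, 0.7]
opening: 0.0604
```

Call:
arm_command(motion=[{"slide": [0.09,0,0],"turn": [0,0,0]},{"slide": [0.09,0,0],"turn": [0,0,0]},{"slide": [0.09,0,0],"turn": [0,0,0]},{"slide": [0.04,0,0],"turn": [0,0,0]},{"slide": [0,0,0],"turn": [0,0,0]}])

```text
t: 49.75
tool_pos: [0.5919, 0.3269, 0.3583]
orientation: [-2.329, -2.108, -0.002]
force: [0.9, -0.6, -0.5]
opening: 0.0602
```

```bash
python3 - <<'E'
from plan import *
from h import *
for n in("scene","side"):
    c=robot.read_camera(n);cv2.imwrite(f"pics/{n}F.png",c["pixels"])
crop("pics/sceneF.png",280,205,140,105,5,"pics/f1.png")
crop("pics/sideF.png",255,200,140,105,5,"pics/f2.png")
show()
E
```

```text
t 49.85 TCP [0.5924 0.3236 0.358 ] yaw 1.469 tilt 0.0002,-0.0004 open 0.0604 F [-0.  -0.5 -0.7] q6 -1.04 q1 0.42
```

View pics/f1.png

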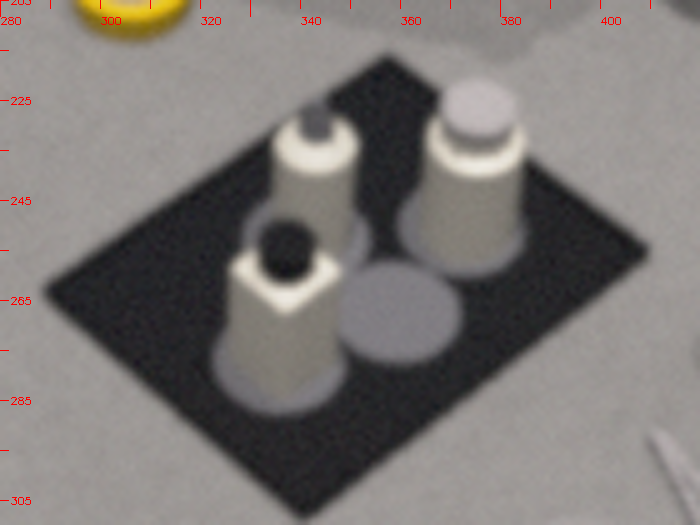

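View pics/f2.png

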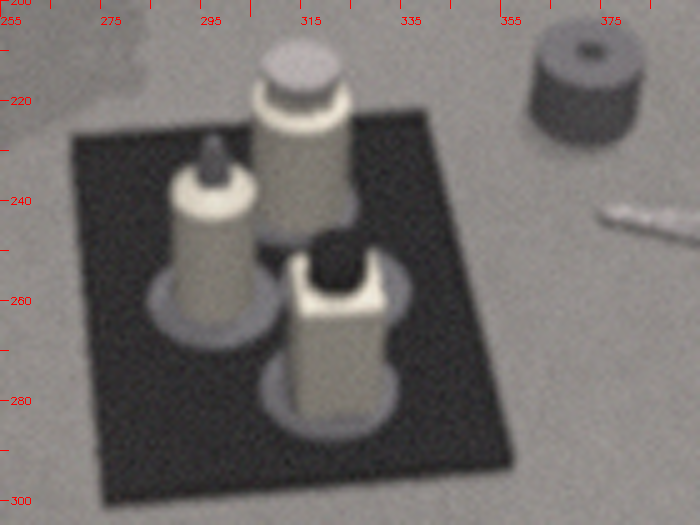

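View pics/sceneF.png

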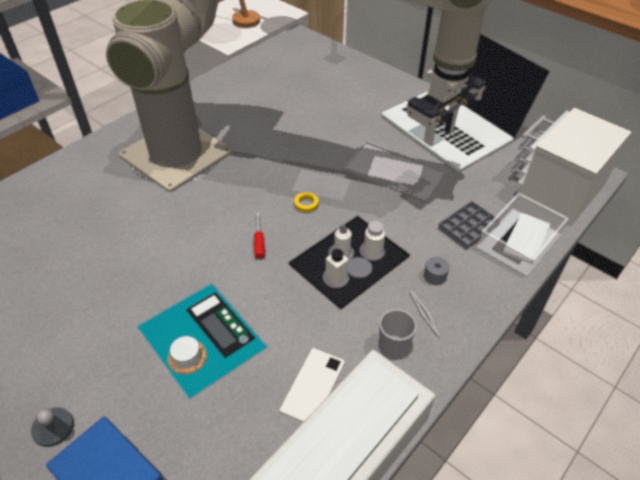

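The bottles match their starting pixels to within about 1 px (2 mm). The dropper's shoulder is at (343,233), the square's cap at (337,253) and the pump's dish at (375.6,226). The tin is on the coaster at (186,353), the bystanders haven't moved, and the arm is clear.

```bash
python3 -c "
from plan import *
show();print(robot.close_job())"
```

```text
t 49.85 TCP [0.5924 0.3236 0.358 ] yaw 1.469 tilt 0.0002,-0.0004 open 0.0604 F [-0.  -0.5 -0.7] q6 -1.04 q1 0.42
the job is handed in; nothing more can be done
None
```

The job is done and handed in at about 50 s of the 144 s allowed; no verdict is reported.

**What I did:** I stood all three bottles in the drip tray and set the tin on the coaster. I then put the square, pump and dropper bottles back where each had stood.

**Final checks:**
- **Bottles:** all three stand upright, within about 1 px (1–2 mm) of where they started in the scene and side pictures.
- **Tin:** it measured 1.5–2 mm off the coaster's centre in the wrist picture after release, and it still looked upright there at the end.
- **Bystanders:** the screwdriver, tape roll and spool look unmoved.
- **Arm:** it was about 0.3 m from the caddy, high above the bench, with no contact force.

**Disagreements:** no check failed. The two fixed cameras differed by up to about 6 mm on bench points, and by 2–5 mm on the bottles and tin, so I used their mean. The wrist camera put the pump and square bottles about 3 mm further in y than that mean. I returned every bottle to its measured grasp position, so these offsets largely cancelled out.

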